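Put the cheese moulds away in the lidded chest

TASK

Put the clean cheese moulds away: raise the chest's lid by its handle until the folding stay locks and holds it up, then nest every white mould that stands on the table, upright, one into the other, onto the mould that is already in the chest. Then unlock the stay by pushing its knee back down past straight, so that the lid lifts a little and the knee folds, and let the lid down until it is fully shut. Leave the cheeses and the brush where they are.

Things in the scene. Friction and masses are not known exactly. Their poses are not given: they have to be found in the camera images.
- chest: the mould chest, fixed: open aluminium box 175 (its x) by 240 (its y) by 105 high, walls and floor 6 thick, with a hinged wooden lid. Origin: centre of its underside; its -x side (with the lid's handle) faces the robot, its +x side carries the hinge, the folding stay is on the outside of its -y side
- lid (a joint): lid angle in rad: 0 shut, grows as it opens; hinge axis is the chest's y through point lid_hinge. The lid (175 by 240, 10 thick, 0.7 kg) is damped: unheld it sinks shut in about 4 s. The stay draws taut at about 1.45, where the lid stops; locked, it rests at about 1.35
- lid_handle (a point): middle of the lid's handle: a round steel bar, diameter 12, 120 long along the chest's y (free between brackets at its ends), 45 in front of the lid's front edge, 220 from the hinge axis and 5 above it when shut; when the lid is up it is the topmost part, about 0.32 m high
- lid_hinge (a point): point on the hinge axis, in the middle of the lid's width, at the underside of the shut lid (105.5 above the table)
- lid_top (a point): point on the upper face of the lid, in the middle of its width, 30 behind its front edge
- knee (a joint): folding angle of the stay's knee, rad: 2.57 with the lid shut, 0 with both links in line (stay taut). As the taut lid is eased back a light spring carries it through to its stop at -0.6: locked. To unlock, push the knee down through 0 again with 2 to 5 N at its tab, which lifts the lid 0.1 rad on the way; beyond about +0.8 it folds on by the lid's weight
- knee_tab (a point): grip point on the knee's tab: black round bar, diameter 12, sticking out 65 along the chest's -y; the point is 20 from its free end, 63 from the chest's side face. It swings about point stay_pivot at 76 radius in the chest's xz plane: locked, it is above the pivot and on its hinge side; to fold it moves down and towards the hinge (+x of the chest)
- stay_pivot (a point): fixed pivot of the stay's lower link, on the outside of the chest's -y side, 10 off the face, 95.5 above the table
- mould_base: white perforated plastic cup (cheese mould), upright, 42 high: cone, diameter 37 at the foot, 55 at height 30, then a straight collar of diameter 66 (inside 58) up to the rim; 60 g. Origin: centre of its underside, z up. Nested, its collar rests on the collar below: each sits 12 higher, about 1.5 sideways play. This one stands inside the chest on its floor, alone at the start
- mould_1: white perforated plastic cup (cheese mould), upright, 42 high: cone, diameter 37 at the foot, 55 at height 30, then a straight collar of diameter 66 (inside 58) up to the rim; 60 g. Origin: centre of its underside, z up. Nested, its collar rests on the collar below: each sits 12 higher, about 1.5 sideways play. Stands on the table at the start (some of the four may be absent)
- mould_2: white perforated plastic cup (cheese mould), upright, 42 high: cone, diameter 37 at the foot, 55 at height 30, then a straight collar of diameter 66 (inside 58) up to the rim; 60 g. Origin: centre of its underside, z up. Nested, its collar rests on the collar below: each sits 12 higher, about 1.5 sideways play. Stands on the table at the start (some of the four may be absent)
- mould_3: white perforated plastic cup (cheese mould), upright, 42 high: cone, diameter 37 at the foot, 55 at height 30, then a straight collar of diameter 66 (inside 58) up to the rim; 60 g. Origin: centre of its underside, z up. Nested, its collar rests on the collar below: each sits 12 higher, about 1.5 sideways play. Stands on the table at the start (some of the four may be absent)
- mould_4: white perforated plastic cup (cheese mould), upright, 42 high: cone, diameter 37 at the foot, 55 at height 30, then a straight collar of diameter 66 (inside 58) up to the rim; 60 g. Origin: centre of its underside, z up. Nested, its collar rests on the collar below: each sits 12 higher, about 1.5 sideways play. Stands on the table at the start (some of the four may be absent)
- cheese_small: small pale cheese wheel, diameter 64, 35 high, bystander among the moulds. Origin: centre of its underside
- cheese_near: small pale cheese wheel, diameter 68, 38 high, bystander. Origin: centre of its underside
- cheese_mid: cheese wheel, diameter 124, 65 high, bystander. Origin: centre of its underside
- brush: hand brush lying on the table, bystander. Origin: centre of its underside
Things that resemble listed ones, but are neither listed nor needed, are in the scene too. Leave any pink look-alike of the mould_4 alone.

How it is judged:
On the way, in this order (a step that is already met when the one before it is completed fails the run):
1. the lid stands up on its locked stay (value of joint lid above 1.25 rad and value of joint knee below -0.3 rad), for 0.3 s.
2. all moulds are nested on the one in the chest and let go, the lid still up on its locked stay (all of step 1 and horizontal distance between each of mould_1, mould_2, mould_3, mould_4 and mould_base below 0.01 m and angle between each of mould_1, mould_2, mould_3, mould_4, mould_base's own z axis and vertical below 0.12 rad and (z of mould_1 in the frame of mould_base between 0.0085 and 0.0155 m or z of mould_1 in the frame of mould_base between 0.0205 and 0.0275 m or z of mould_1 in the frame of mould_base between 0.0325 and 0.0395 m or z of mould_1 in the frame of mould_base between 0.0445 and 0.0515 m) and (z of mould_2 in the frame of mould_base between 0.0085 and 0.0155 m or z of mould_2 in the frame of mould_base between 0.0205 and 0.0275 m or z of mould_2 in the frame of mould_base between 0.0325 and 0.0395 m or z of mould_2 in the frame of mould_base between 0.0445 and 0.0515 m) and (z of mould_3 in the frame of mould_base between 0.0085 and 0.0155 m or z of mould_3 in the frame of mould_base between 0.0205 and 0.0275 m or z of mould_3 in the frame of mould_base between 0.0325 and 0.0395 m or z of mould_3 in the frame of mould_base between 0.0445 and 0.0515 m) and (z of mould_4 in the frame of mould_base between 0.0085 and 0.0155 m or z of mould_4 in the frame of mould_base between 0.0205 and 0.0275 m or z of mould_4 in the frame of mould_base between 0.0325 and 0.0395 m or z of mould_4 in the frame of mould_base between 0.0445 and 0.0515 m) and z of mould_base in the frame of chest below 0.012 m and contact force between each of mould_1, mould_2, mould_3, mould_4 and the fingers below 0.2 N), for 0.2 s.
3. the knee is folded past straight with the lid still up (value of joint knee above 0.3 rad and value of joint lid above 0.4 rad), for 0.1 s.
At the end, for the whole second after the job is handed in: the lid is shut (within 0.03 rad) and every mould is at rest in one upright stack in the chest, each centred within 10 mm on the bottom one and seated at a 12 mm step within 3.5 mm (value of joint lid below 0.03 rad and horizontal distance between each of mould_1, mould_2, mould_3, mould_4 and mould_base below 0.01 m and angle between each of mould_1, mould_2, mould_3, mould_4, mould_base's own z axis and vertical below 0.12 rad and (z of mould_1 in the frame of mould_base between 0.0085 and 0.0155 m or z of mould_1 in the frame of mould_base between 0.0205 and 0.0275 m or z of mould_1 in the frame of mould_base between 0.0325 and 0.0395 m or z of mould_1 in the frame of mould_base between 0.0445 and 0.0515 m) and (z of mould_2 in the frame of mould_base between 0.0085 and 0.0155 m or z of mould_2 in the frame of mould_base between 0.0205 and 0.0275 m or z of mould_2 in the frame of mould_base between 0.0325 and 0.0395 m or z of mould_2 in the frame of mould_base between 0.0445 and 0.0515 m) and (z of mould_3 in the frame of mould_base between 0.0085 and 0.0155 m or z of mould_3 in the frame of mould_base between 0.0205 and 0.0275 m or z of mould_3 in the frame of mould_base between 0.0325 and 0.0395 m or z of mould_3 in the frame of mould_base between 0.0445 and 0.0515 m) and (z of mould_4 in the frame of mould_base between 0.0085 and 0.0155 m or z of mould_4 in the frame of mould_base between 0.0205 and 0.0275 m or z of mould_4 in the frame of mould_base between 0.0325 and 0.0395 m or z of mould_4 in the frame of mould_base between 0.0445 and 0.0515 m) and z of mould_base in the frame of chest below 0.012 m and linear speed of each of mould_1, mould_2, mould_3, mould_4, mould_base below 0.02 m/s); the robot touches nothing.
It fails at once if a cheese or the brush is moved more than 4 cm (distance of any of cheese_small, cheese_near, cheese_mid, brush from where it was at the start of the episode above 0.04 m).
Of mould_1, mould_2, mould_3, mould_4 only 3 to 4 are there at a start; the rules pass over those that are not, and their reading is None.
At some moment in a run one of mould_1, mould_2, mould_3, mould_4 may be knocked a few centimetres aside while the robot is not near it.
It also fails if it takes over 210 s, if anything falls off the work surface, if the arm or the gripper's body presses on something with over 40 N, if the wrist force passes 120 N, or if a joint passes its speed limit or range.

ROBOT

A 7-joint arm with a two-finger parallel gripper is mounted at the origin on the work surface. World frame = base frame: x ahead of the robot, y to its left, z up, the work surface at z = 0. Lengths are in m, angles in rad, forces in N, time in s.
With the tool pointing down it reaches from about 0.425 to 1.025 m from the base axis. Payload 3.6 kg.
Tool frame: the origin (TCP) lies at the very end of the fingers, on their centre line; the grasp point (between the pads) lies 19 mm behind it; z points along the fingers, y is the line along which they close (so a half turn about z gives the same grasp; the last joint's range is limited). The gripper opens to 85 mm and grips with 20 to 120 N. Pads are 22 mm wide; open, the fingers measure 114 mm over their backs; the gripper's body (76 mm by 85 mm) begins 54 mm behind the grasp point. The pads swing forward as they close: fully open they stand 13 mm farther back than shut.
Start: joints at [-1.308, 0.591, 0.048, 1.609, -0.033, 0.943, -0.034], TCP at [0.253, 0.68, 0.231] pointing down, gripper open.
Joint ranges: [-2.69, 2.69], [-0.47, 2.24], [-1.27, 1.36], [0.19, 2.51], [-1.53, 4.68], [0.08, 2.07], [-3.09, 3.09]. Speed limits (rad/s): [2.57, 2.57, 3.14, 3.14, 3.14, 3.14, 3.14].

INTERFACE

Orientations are given as a rotation vector (axis times angle).
In Python, from cell import r gives the robot as it stands. The module is installed in compiled form; this text tells all that it offers.
- The arm moves only by the tool send_rows, never from a script. Its argument "deltas" is a list of rows, each an object of numbers: "tx", "ty", "tz": the shift along the tool's x, y, z scaled (see below); "ax", "ay", "az": the turn, a rotation vector about the tool's x, y, z scaled (see below). A call has 1 to 20 rows; each row shifts and turns the commanded pose from where the row before left it, along the tool's axes as they then stand; what a row does not reach is not made up. The controller multiplies each number of a shift by 0.02 m and each number of a turn by 5 degrees. A row lasts 1/8 s, in which the tool goes at most 62.5 mm and 10.7 degrees, less where a joint would pass 70% of its speed; a pose out of reach is approached as far as the arm can. A call with a number of a shift or a turn outside -1 to 1 is refused whole. A call with a gripper value outside its range is refused whole. "hand" is the opening, from 0 (shut) to 1 (fully open), set as the call begins (left out, the last holds). The fingers move at their own pace and stop on an object; the grip force is fixed at half the most. Time passes only in rows, so rows that do not move let the fingers close. It gives the time, the measured TCP pose, the force, the opening and the grip force at its end, in the units of the state.
- r.get_obs(): the state, without advancing time (a new reading comes with each control period).
- r.camera(name): name is "side" or "top" or "wrist"; returns a dict with "color" (480x640x3 uint8, red, green, blue), "range_z" (480x640 float32, m along the optical axis (not along the pixel's ray), 0 where there is no reading), "fx", "fy", "cx", "cy" (pixels), "dist" ([k1, k2, p1, p2, k3] as OpenCV has them; the pictures are not rectified), "world_to_cam" (4x4, takes a point from world to camera coordinates); the wrist camera has in their place "tool_from_camera" (4x4, takes a point from camera to tool coordinates, whose origin is the TCP and whose axes are the flange's). Camera axes: x right, y up, looking along -z (the intrinsics and any distortion apply to the point x, -y, -z); pixel columns grow to the right and rows downward; lengths in m; the calibration is good to about 2 mm. A picture is of the moment at which its call begins: read the wrist's pose just before it.
- r.sign_off(): hands the job in; it is judged then, once.
Trained networks look in the newest picture that a camera, given by its name, has taken for a name from the list of things; names that differ only in an ending like _2 or _b are one class to them, and where a whole thing is asked for, a point or a joint stands for the part that bears it (a point fixed in the world has none). Each returns a list of dicts, best first, with "p" (0 to 1); they miss things now and then, are a little off and sometimes report something else, mostly with a low value. They report only what shows in the picture. A call takes as long as a camera call. They do not tell look-alikes from the thing itself.
- r.silhouettes(camera, thing): "mask" (480x640 bool, what is visible of it) and "rect" ([left, top, width, height] in pixels, round what is visible of it).
The state is a dict: "time": time; "joints": joint angles; "dq": joint speeds; "joint_torque": joint torques, N m; "tool_pos": TCP position; "tcp_rot": TCP orientation; "ft_force": force on the tool from outside, world axes, zero at the start; "moment": the same for the moment, N m; "finger_gap": opening from 0.0 (shut) to 1.0 (fully open); "finger_force": force on a finger pad.
Only numpy, scipy, OpenCV 4.12 (cv2) and the standard library are available. Lean on these libraries where they do the work, as an engineer would, in place of code of your own. Each camera call takes 0.05 s, during which the arm holds its last target. There are 200 camera calls.

## Working session

There is one attempt and no reset: what is moved stays moved. The work goes in short steps, Python scripts to look and compute and a tool call to move; the robot and the scene stay as the last step left them, time stands still between calls to the robot, and variables do not carry over. Pictures are saved under pics/ and viewed, at most 14 in all, crops included, and the job is handed in when it is done.

Besides the shell and the picture viewer there is one more tool, called after "Call:" as name([rows], argument=value, ...), one row to a line, values as JSON. send_rows: Moves the arm, as the interface text tells. Shifts and turns lie within -1 to 1; 1 stands for 0.02 m of shift or 5 degrees of turn. Its arguments: {"type":"object","properties":{"deltas":{"type":"array"},"hand":{"type":"number"}},"required":["deltas"]}

```bash
mkdir -p pics; cat > h.py <<'E'
import numpy as np, cv2
from scipy.spatial.transform import Rotation as R
from cell import r
def snap(cam):
    o=r.get_obs(); c=r.camera(cam)
    if cam=='wrist':
        T=np.eye(4);T[:3,:3]=R.from_rotvec(o['tcp_rot']).as_matrix();T[:3,3]=o['tool_pos']
        c['c2w']=T@np.array(c['tool_from_camera'])
    else: c['c2w']=np.linalg.inv(np.array(c['world_to_cam']))
    c['K']=np.array([[c['fx'],0,c['cx']],[0,c['fy'],c['cy']],[0,0,1.]])
    return c
def cloud(c):
    v,u=np.mgrid[0:480,0:640]
    p=cv2.undistortPoints(np.stack([u,v],-1).reshape(-1,1,2).astype(float),c['K'],np.array(c['dist'],float)).reshape(480,640,2)
    z=c['range_z'].astype(float)
    P=np.stack([p[...,0]*z,-p[...,1]*z,-z],-1)
    W=P@c['c2w'][:3,:3].T+c['c2w'][:3,3]
    W[z==0]=np.nan
    return W
def save(c,n,box=None):
    im=cv2.cvtColor(c['color'],cv2.COLOR_RGB2BGR)
    if box: x,y,w,h=box; im=cv2.resize(im[y:y+h,x:x+w],None,fx=min(800/w,600/h),fy=min(800/w,600/h))
    cv2.imwrite('pics/'+n+'.png',im)
E
python3 - <<'E'
from h import *
np.set_printoptions(precision=4,suppress=True)
o=r.get_obs();print(o)
for k in('top','side'):
    c=snap(k);save(c,k+'0');W=cloud(c);np.save(k+'0.npy',W)
    print(k,c['c2w'][:3,3],c['fx'])
    for t in ['chest','lid','lid_handle','knee_tab','mould_1','cheese_small','cheese_mid','brush']:
        for d in r.silhouettes(k,t):
            m=d['mask'];P=W[m];P=P[~np.isnan(P[:,0])]
            print(t,round(d['p'],2),d['rect'],np.median(P,0) if len(P) else None, np.percentile(P,98,axis=0) if len(P) else '',np.percentile(P,2,axis=0) if len(P) else '')
E
```

```text
{'time': 0.0, 'joints': array([-1.3085,  0.5921,  0.0483,  1.6098, -0.0333,  0.9427, -0.0337]), 'dq': array([ 0.0014, -0.0012,  0.0017,  0.0018,  0.0015, -0.0003, -0.0008]), 'joint_torque': array([ -0.0009, -54.8687,   1.546 , -19.8128,   0.0093,   0.0086,
         0.    ]), 'tool_pos': array([0.2523, 0.6788, 0.2301]), 'tcp_rot': array([-0.5558, -3.0918,  0.0035]), 'ft_force': array([ 0.2037, -0.1645,  0.3933]), 'moment': array([ 0.0725,  0.009 , -0.015 ]), 'finger_force': 0.0, 'finger_gap': 1.004091149472386}
top [ 0.2879 -0.0189  1.5848] 575.3017362991181
chest 0.96 [202.6, 156.9, 124.1, 99.6] [0.5545 0.1557 0.1153] [0.6563 0.2763 0.122 ] [0.436  0.0304 0.0188]
lid 0.61 [197.0, 161.1, 132.4, 93.8] [0.5617 0.1579 0.1156] [0.6558 0.2776 0.1222] [0.4359 0.0319 0.0385]
lid_handle 0.62 [197.4, 160.1, 133.1, 98.5] [0.5596 0.1583 0.1155] [0.6552 0.2789 0.1221] [0.4336 0.0303 0.0042]
knee_tab 0.71 [200.0, 158.5, 127.6, 99.2] [0.5543 0.1555 0.1152] [0.6566 0.2765 0.122 ] [0.4353 0.0294 0.0111]
knee_tab 0.61 [299.6, 190.9, 28.0, 1.0] [0.6014 0.0007 0.039 ] [0.6128 0.0316 0.0505] [ 0.5914 -0.
[... 2264 characters left out ...]
d_1 0.83 [306.5, 296.7, 24.2, 20.9] [ 0.3777 -0.188   0.0314] [ 0.4017 -0.1669  0.0451] [ 0.3412 -0.2304  0.0006]
mould_1 0.81 [374.1, 248.4, 21.6, 26.0] [ 0.6221 -0.1652  0.0321] [ 0.6449 -0.1416  0.0462] [ 0.5834 -0.2039  0.0033]
mould_1 0.75 [405.8, 338.7, 24.7, 22.0] [ 0.5042 -0.4487  0.0293] [ 0.5248 -0.4254  0.0449] [ 0.4635 -0.4856  0.0012]
cheese_small 0.64 [371.5, 284.9, 19.4, 23.3] [ 0.5281 -0.2615  0.0338] [ 0.5583 -0.23    0.0393] [ 0.5053 -0.2832  0.0082]
cheese_mid 0.69 [357.9, 364.0, 53.4, 55.8] [ 0.3418 -0.4883  0.0642] [ 0.4074 -0.4323  0.0697] [ 0.2968 -0.5435  0.0227]
brush 0.94 [223.5, 167.3, 24.5, 37.4] [0.449  0.4309 0.017 ] [0.5116 0.4936 0.0223] [0.3714 0.3488 0.0024]
```

```bash
python3 - <<'E'
import cv2
a=cv2.imread('pics/top0.png')[140:330,180:500];cv2.imwrite('pics/top0c.png',cv2.resize(a,None,fx=2.5,fy=2.5,interpolation=cv2.INTER_CUBIC))
b=cv2.imread('pics/side0.png')[140:400,240:480];cv2.imwrite('pics/side0c.png',cv2.resize(b,None,fx=2.3,fy=2.3,interpolation=cv2.INTER_CUBIC))
E
```

```text
(no output)
```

View pics/top0c.png

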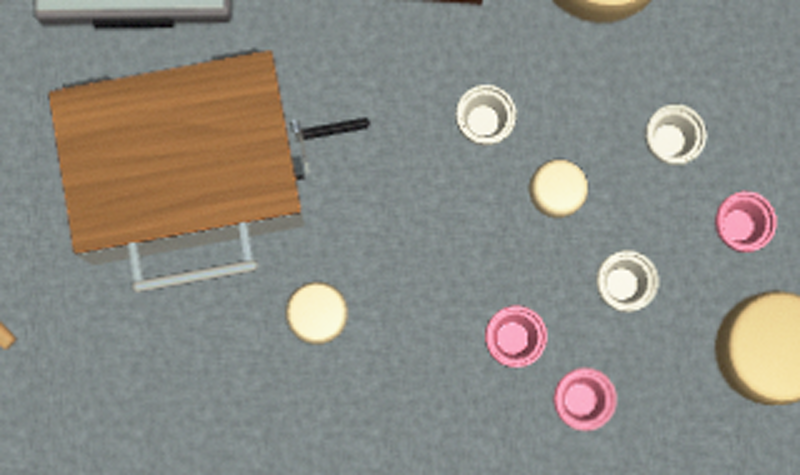

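View pics/side0c.png

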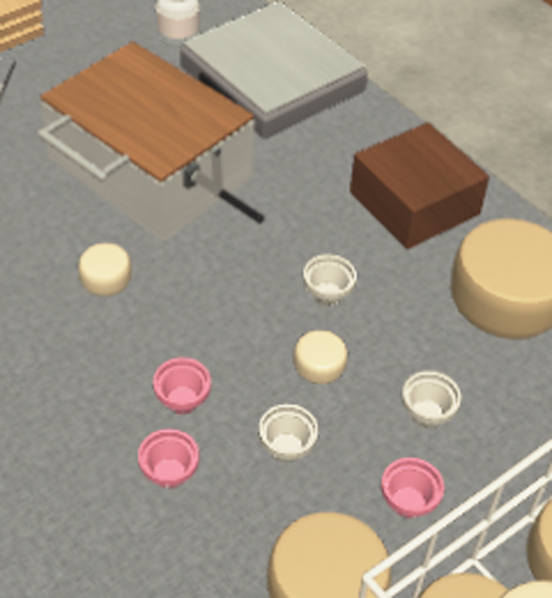

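The white cups in the side crop are at about (330,278), (431,398) and (288,432). The pink look-alikes are at (182,385), (168,458) and (412,488), and the pale cheese wheels are nearby. I'll take only the three white cups and measure everything next.

```bash
cat >> h.py <<'E'
from scipy.optimize import least_squares
def circ(P):
    f=lambda q:np.hypot(P[:,0]-q[0],P[:,1]-q[1])-q[2]
    return least_squares(f,[*np.median(P[:,:2],0),.031],loss='soft_l1',f_scale=.002).x
def rim(W,x,y,zlo=.037,zhi=.050,rad=.045):
    P=W.reshape(-1,3);m=(np.hypot(P[:,0]-x,P[:,1]-y)<rad)&(P[:,2]>zlo)&(P[:,2]<zhi)
    return circ(P[m]),m.sum()
E
python3 - <<'E'
from h import *
np.set_printoptions(precision=4,suppress=True)
for k in('top','side'):
    W=np.load(k+'0.npy');P=W.reshape(-1,3)
    for x,y in[(.6206,-.170),(.5996,-.384),(.433,-.322)]: print(k,rim(W,x,y))
    L=P[(P[:,2]>.108)&(P[:,2]<.123)&(abs(P[:,0]-.55)<.14)&(abs(P[:,1]-.155)<.15)]
    # exclude handle: top-lid only: dominant
    q=cv2.minAreaRect((L[:,:2]*1000).astype(np.float32));print('rect all',q)
    img=np.zeros((400,400),np.uint8);ij=((L[:,:2]-[.35,-.05])*1000).astype(int);img[ij[:,0],ij[:,1]]=1
    img=cv2.morphologyEx(img,cv2.MORPH_CLOSE,np.ones((9,9)));img=cv2.morphologyEx(img,cv2.MORPH_OPEN,np.ones((41,41)))
    ii=np.argwhere(img>0).astype(np.float32);q=cv2.minAreaRect(ii);print('lid',np.array(q[0])/1000+[.35,-.05],q[1:],cv2.boxPoints(q)/1000+[.35,-.05], np.median(L[:,2]))
E
```

```text
top (array([ 0.6162, -0.1716,  0.0305]), np.int64(122))
top (array([ 0.5937, -0.38  ,  0.0309]), np.int64(122))
top (array([ 0.4322, -0.321 ,  0.0303]), np.int64(121))
rect all ((543.4385986328125, 150.99452209472656), (231.87216186523438, 253.76364135742188), 10.203961372375488)
lid [0.5659 0.1605] ((181.6699981689453, 240.3953094482422), 9.987421989440918) [[0.4556 0.2631]
 [0.4973 0.0263]
 [0.6762 0.0578]
 [0.6346 0.2946]] 0.11567483189843797
side (array([ 0.6142, -0.1727,  0.0309]), np.int64(128))
side (array([ 0.5909, -0.3814,  0.0311]), np.int64(128))
side (array([ 0.4304, -0.3231,  0.0309]), np.int64(135))
rect all ((538.3634033203125, 150.24349975585938), (230.9512939453125, 256.3749694824219), 10.85195255279541)
lid [0.5595 0.1587] ((177.53158569335938, 243.79464721679688), 9.761774063110352) [[0.4513 0.2638]
 [0.4927 0.0236]
 [0.6676 0.0537]
 [0.6263 0.2939]] 0.1154151222895412
```

```bash
cat >> h.py <<'E'
EX=np.array([np.cos(np.radians(9.9)),np.sin(np.radians(9.9)),0]);EY=np.array([-EX[1],EX[0],0])
def need(x,y,z,ydir=None,zdir=(0,0,-1)):
    """remaining shift (units of 20mm, tool axes now) and turn (units 5deg, tool axes now); ydir: wanted closing line"""
    o=r.get_obs();M=R.from_rotvec(o['tcp_rot']).as_matrix()
    s=M.T@(np.array([x,y,z])-o['tool_pos'])/.02
    zd=np.array(zdir,float);zd/=np.linalg.norm(zd)
    yd=M[:,1] if ydir is None else np.array(ydir,float)
    best=[]
    for sg in(1,-1):
        yy=sg*yd;yy=yy-zd*(yy@zd);yy/=np.linalg.norm(yy)
        D=np.stack([np.cross(yy,zd),yy,zd],1)
        best.append(np.degrees(R.from_matrix(M.T@D).as_rotvec())/5)
    best.sort(key=np.linalg.norm)
    print('shift',s.round(2),'turn',best[0].round(2),'alt',best[1].round(1),'j7',o['joints'][6].round(2),'pos',o['tool_pos'].round(4),'axes x',M[:,0].round(3),'y',M[:,1].round(3),'z',M[:,2].round(3),'F',o['ft_force'].round(1),'t',o['time'],'gap',round(o['finger_gap'],3))
E
python3 -c "
from h import *
c=np.array([.5625,.1595,0]);print(c-.1325*EX)
need(*(c-.1325*EX)[:2],.25,EX)
print(r.camera('wrist')['tool_from_camera'])"
```

```text
[0.43197301 0.13671939 0.        ]
shift [-17.86 -22.32  -0.93] turn [ 0.   -0.   11.94] alt [  0.    0.  -24.1] j7 -0.03 pos [0.2525 0.6796 0.2314] axes x [-0.937  0.348 -0.   ] y [0.348 0.937 0.   ] z [ 0.  0. -1.] F [-0.3 -0.8 -0.3] t 0.9 gap 0.995
[[ 1.04649362e-03  9.57801903e-01  2.87427241e-01  7.37831933e-02]
 [ 9.99998927e-01 -1.29704543e-03  6.81285752e-04 -8.94337312e-05]
 [ 1.02534298e-03  2.87426220e-01 -9.57802233e-01 -1.42365727e-01]
 [ 0.00000000e+00  0.00000000e+00  0.00000000e+00  1.00000000e+00]]
```

Call:
send_rows([
  {"tx":-0.8,"ty":-1,"tz":-0.1},
  {"tx":-0.8,"ty":-1,"tz":-0.1},
  {"tx":-0.8,"ty":-1,"tz":-0.1},
  {"tx":-0.8,"ty":-1,"tz":-0.1},
  {"tx":-0.8,"ty":-1,"tz":-0.1},
  {"tx":-0.8,"ty":-1,"tz":-0.1},
  {"tx":-0.8,"ty":-1,"tz":-0.1},
  {"tx":-0.8,"ty":-1,"tz":-0.1},
  {"tx":-0.8,"ty":-1,"tz":-0.1},
  {"tx":-0.8,"ty":-1},
  {"tx":-0.8,"ty":-1},
  {"tx":-0.8,"ty":-1},
  {"tx":-0.8,"ty":-1},
  {"tx":-0.8,"ty":-1},
  {"tx":-0.8,"ty":-1},
  {"tx":-0.8,"ty":-1},
  {"tx":-0.8,"ty":-1},
  {"tx":-0.8,"ty":-1},
  {"tx":-0.8,"ty":-1},
  {"tx":-0.8,"ty":-1},
], hand=0.6)

```text
schema error: expected keys tx, ty, tz, ax, ay, az
```

Call:
send_rows([
  {"tx":-0.8,"ty":-1},
  {"tx":-0.8,"ty":-1},
  {"az":1},
  {"az":1},
  {"az":1},
  {"az":1},
  {"az":1},
  {"az":1},
  {"az":1},
  {"az":1},
  {"az":1},
  {"az":1},
  {"az":1},
  {"az":0.94},
  {},
])

```text
schema error: expected keys tx, ty, tz, ax, ay, az
```

```bash
python3 - <<'E'
from h import *
np.set_printoptions(precision=4,suppress=True)
need(.432,.1367,.25,EX)
c=snap('wrist');save(c,'w1');W=cloud(c)
C=np.array([.5625,.1595,0]);P=W.reshape(-1,3);P=P[~np.isnan(P[:,0])]
a=(P-C)@EX;b=(P-C)@EY
m=(abs(b)<.045)&(a<-.11)&(a>-.16)&(P[:,2]>.09)
print(m.sum(),np.median(a[m]),np.percentile(a[m],[5,95]),np.percentile(P[m,2],[50,98]))
for s in(-.04,-.02,0,.02,.04):
    k=m&(abs(b-s)<.01);print(s,a[k].mean() if k.any() else None)
k=(P[:,2]>.1)&(a>-.11)&(a<0);print('lid front',np.percentile(a[k],1),'z',np.median(P[k,2]))
E
```

```text
shift [-17.86 -22.32  -0.93] turn [ 0.    0.   11.94] alt [ -0.    0.  -24.1] j7 -0.03 pos [0.2525 0.6796 0.2313] axes x [-0.937  0.348 -0.   ] y [0.348 0.937 0.   ] z [ 0.  0. -1.] F [ 0.1 -0.9  0.3] t 0.95 gap 1.001
  return _methods._mean(a, axis=axis, dtype=dtype,
  ret = ret.dtype.type(ret / rcount)
Traceback (most recent call last):
IndexError: index -1 is out of bounds for axis 0 with size 0
```

View pics/w1.png

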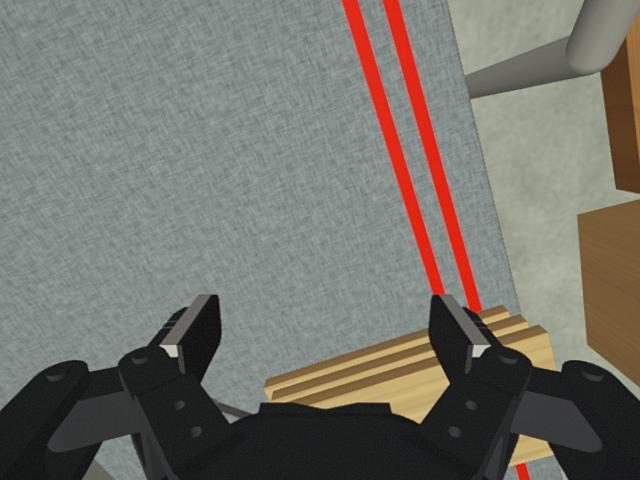

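The arm has not moved, because each row needs all six keys. The wrist picture shows the start area, with the fingers at about (190,320) and (460,320) over stacked boards.

Call:
send_rows([
  {"tx":-0.8,"ty":-1,"tz":-0.1,"ax":0,"ay":0,"az":0},
  {"tx":-0.8,"ty":-1,"tz":-0.1,"ax":0,"ay":0,"az":0},
  {"tx":-0.8,"ty":-1,"tz":-0.1,"ax":0,"ay":0,"az":0},
  {"tx":-0.8,"ty":-1,"tz":-0.1,"ax":0,"ay":0,"az":0},
  {"tx":-0.8,"ty":-1,"tz":-0.1,"ax":0,"ay":0,"az":0},
  {"tx":-0.8,"ty":-1,"tz":-0.1,"ax":0,"ay":0,"az":0},
  {"tx":-0.8,"ty":-1,"tz":-0.1,"ax":0,"ay":0,"az":0},
  {"tx":-0.8,"ty":-1,"tz":-0.1,"ax":0,"ay":0,"az":0},
  {"tx":-0.8,"ty":-1,"tz":-0.1,"ax":0,"ay":0,"az":0},
  {"tx":-0.8,"ty":-1,"tz":0,"ax":0,"ay":0,"az":0},
  {"tx":-0.8,"ty":-1,"tz":0,"ax":0,"ay":0,"az":0},
  {"tx":-0.8,"ty":-1,"tz":0,"ax":0,"ay":0,"az":0},
  {"tx":-0.8,"ty":-1,"tz":0,"ax":0,"ay":0,"az":0},
  {"tx":-0.8,"ty":-1,"tz":0,"ax":0,"ay":0,"az":0},
  {"tx":-0.8,"ty":-1,"tz":0,"ax":0,"ay":0,"az":0},
  {"tx":-0.8,"ty":-1,"tz":0,"ax":0,"ay":0,"az":0},
  {"tx":-0.8,"ty":-1,"tz":0,"ax":0,"ay":0,"az":0},
  {"tx":-0.8,"ty":-1,"tz":0,"ax":0,"ay":0,"az":0},
  {"tx":-0.8,"ty":-1,"tz":0,"ax":0,"ay":0,"az":0},
  {"tx":-0.8,"ty":-1,"tz":0,"ax":0,"ay":0,"az":0},
], hand=0.6)

```text
time: 3.5
tool_pos: [0.4133, 0.1916, 0.2493]
tcp_rot: [0.556, 3.092, 0.0]
ft_force: [-0.6, 0.3, 0.5]
finger_gap: 0.599
finger_force: 0.0
```

Call:
send_rows([
  {"tx":-0.9,"ty":-1,"tz":0,"ax":0,"ay":0,"az":0},
  {"tx":-0.9,"ty":-1,"tz":0,"ax":0,"ay":0,"az":0},
  {"tx":0,"ty":0,"tz":0,"ax":0,"ay":0,"az":1},
  {"tx":0,"ty":0,"tz":0,"ax":0,"ay":0,"az":1},
  {"tx":0,"ty":0,"tz":0,"ax":0,"ay":0,"az":1},
  {"tx":0,"ty":0,"tz":0,"ax":0,"ay":0,"az":1},
  {"tx":0,"ty":0,"tz":0,"ax":0,"ay":0,"az":1},
  {"tx":0,"ty":0,"tz":0,"ax":0,"ay":0,"az":1},
  {"tx":0,"ty":0,"tz":0,"ax":0,"ay":0,"az":1},
  {"tx":0,"ty":0,"tz":0,"ax":0,"ay":0,"az":1},
  {"tx":0,"ty":0,"tz":0,"ax":0,"ay":0,"az":1},
  {"tx":0,"ty":0,"tz":0,"ax":0,"ay":0,"az":1},
  {"tx":0,"ty":0,"tz":0,"ax":0,"ay":0,"az":1},
  {"tx":0,"ty":0,"tz":0,"ax":0,"ay":0,"az":0.94},
  {"tx":0,"ty":0,"tz":0,"ax":0,"ay":0,"az":0},
])

```text
time: 5.38
tool_pos: [0.4327, 0.1425, 0.2493]
tcp_rot: [-2.02, -2.406, 0.0]
ft_force: [-0.1, 1.1, -0.8]
finger_gap: 0.598
finger_force: 0.0
```

```bash
cat > hm.py <<'E'
from h import *
np.set_printoptions(precision=4,suppress=True)
need(.432,.1367,.25,EX)
c=snap('wrist');save(c,'w1');W=cloud(c)
C=np.array([.5625,.1595,0]);P=W.reshape(-1,3);P=P[~np.isnan(P[:,0])]
a=(P-C)@EX;b=(P-C)@EY
m=(abs(b)<.05)&(a<-.11)&(a>-.16)&(P[:,2]>.09)&(P[:,2]<.13)
print(m.sum())
if m.any(): print(np.median(a[m]),np.percentile(a[m],[5,95]),np.percentile(P[m,2],[50,98]))
for s in(-.04,-.02,0,.02,.04):
    k=m&(abs(b-s)<.01);print(s,k.sum(),a[k].mean() if k.any() else None)
k=(P[:,2]>.1)&(P[:,2]<.13)&(a>-.11)&(a<0)
if k.any():print('lid front',np.percentile(a[k],1),'z',np.median(P[k,2]))
E
python3 hm.py
```

```text
shift [-0.28 -0.09 -0.04] turn [-0.   -0.    0.01] alt [  0.  -0. -36.] j7 -0.09 pos [0.4327 0.1425 0.2493] axes x [-0.173  0.985  0.   ] y [ 0.985  0.173 -0.   ] z [-0.  0. -1.] F [-0.1  1.1 -0.8] t 5.375 gap 0.598
1725
-0.13182657629998007 [-0.1374 -0.1266] [0.1153 0.1173]
-0.04 298 -0.13206405865021775
-0.02 326 -0.13196244508911736
0 350 -0.13181713909870274
0.02 367 -0.13185000307943537
0.04 384 -0.13185705828143965
lid front -0.09967184956627638 z 0.11526046113604305
```

Call:
send_rows([
  {"tx":-0.28,"ty":-0.07,"tz":0.9,"ax":0,"ay":0,"az":0},
  {"tx":0,"ty":0,"tz":1,"ax":0,"ay":0,"az":0},
  {"tx":0,"ty":0,"tz":1,"ax":0,"ay":0,"az":0},
  {"tx":0,"ty":0,"tz":1,"ax":0,"ay":0,"az":0},
  {"tx":0,"ty":0,"tz":1,"ax":0,"ay":0,"az":0},
  {"tx":0,"ty":0,"tz":1,"ax":0,"ay":0,"az":0},
  {"tx":0,"ty":0,"tz":1,"ax":0,"ay":0,"az":0},
  {"tx":0,"ty":0,"tz":1,"ax":0,"ay":0,"az":0},
])

```text
time: 6.42
tool_pos: [0.4329, 0.1373, 0.0908]
tcp_rot: [2.019, 2.406, 0.001]
ft_force: [0.4, 0.1, 0.7]
finger_gap: 0.599
finger_force: 0.0
```

Call:
send_rows([
  {"tx":0,"ty":0,"tz":0,"ax":0,"ay":0,"az":0},
  {"tx":0,"ty":0,"tz":0,"ax":0,"ay":0,"az":0},
  {"tx":0,"ty":0,"tz":0,"ax":0,"ay":0,"az":0},
  {"tx":0,"ty":0,"tz":0,"ax":0,"ay":0,"az":0},
  {"tx":0,"ty":0,"tz":0,"ax":0,"ay":0,"az":0},
  {"tx":0,"ty":0,"tz":0,"ax":0,"ay":0,"az":0},
], hand=0)

```text
time: 7.18
tool_pos: [0.4332, 0.1374, 0.092]
tcp_rot: [2.021, 2.405, 0.002]
ft_force: [-0.2, -1.2, 6.7]
finger_gap: 0.121
finger_force: 59.1
```

```bash
python3 - <<'E'
import numpy as np
a0=np.arctan2(5,220);rad=np.hypot(220,5)
th=np.linspace(0,1.45,25)
x=-rad*np.cos(th+a0);z=rad*np.sin(th+a0)
for i in range(24): print(i,round(th[i+1],3),'ty',round((x[i+1]-x[i])/20,2),'tz',round(-(z[i+1]-z[i])/20,2))
E
```

```text
0 0.06 ty 0.04 tz -0.66
1 0.121 ty 0.08 tz -0.66
2 0.181 ty 0.11 tz -0.65
3 0.242 ty 0.15 tz -0.65
4 0.302 ty 0.19 tz -0.64
5 0.362 ty 0.23 tz -0.62
6 0.423 ty 0.27 tz -0.61
7 0.483 ty 0.3 tz -0.59
8 0.544 ty 0.34 tz -0.57
9 0.604 ty 0.37 tz -0.55
10 0.665 ty 0.41 tz -0.53
11 0.725 ty 0.44 tz -0.5
12 0.785 ty 0.47 tz -0.47
13 0.846 ty 0.49 tz -0.44
14 0.906 ty 0.52 tz -0.41
15 0.967 ty 0.54 tz -0.38
16 1.027 ty 0.57 tz -0.35
17 1.088 ty 0.59 tz -0.31
18 1.148 ty 0.6 tz -0.28
19 1.208 ty 0.62 tz -0.24
20 1.269 ty 0.63 tz -0.2
21 1.329 ty 0.64 tz -0.16
22 1.39 ty 0.65 tz -0.12
23 1.45 ty 0.66 tz -0.09
```

Call:
send_rows([
  {"tx":0,"ty":0.04,"tz":-0.66,"ax":0,"ay":0,"az":0},
  {"tx":0,"ty":0.08,"tz":-0.66,"ax":0,"ay":0,"az":0},
  {"tx":0,"ty":0.11,"tz":-0.65,"ax":0,"ay":0,"az":0},
  {"tx":0,"ty":0.15,"tz":-0.65,"ax":0,"ay":0,"az":0},
  {"tx":0,"ty":0.19,"tz":-0.64,"ax":0,"ay":0,"az":0},
  {"tx":0,"ty":0.23,"tz":-0.62,"ax":0,"ay":0,"az":0},
  {"tx":0,"ty":0,"tz":0,"ax":0,"ay":0,"az":0},
])

```text
time: 8.05
tool_pos: [0.4482, 0.1401, 0.1697]
tcp_rot: [-2.021, -2.405, -0.0]
ft_force: [1.8, -1.9, -5.1]
finger_gap: 0.113
finger_force: 58.7
```

Call:
send_rows([
  {"tx":0,"ty":0.27,"tz":-0.61,"ax":0,"ay":0,"az":0},
  {"tx":0,"ty":0.3,"tz":-0.59,"ax":0,"ay":0,"az":0},
  {"tx":0,"ty":0.34,"tz":-0.57,"ax":0,"ay":0,"az":0},
  {"tx":0,"ty":0.37,"tz":-0.55,"ax":0,"ay":0,"az":0},
  {"tx":0,"ty":0.41,"tz":-0.53,"ax":0,"ay":0,"az":0},
  {"tx":0,"ty":0.44,"tz":-0.5,"ax":0,"ay":0,"az":0},
  {"tx":0,"ty":0.47,"tz":-0.47,"ax":0,"ay":0,"az":0},
  {"tx":0,"ty":0,"tz":0,"ax":0,"ay":0,"az":0},
])

```text
time: 9.05
tool_pos: [0.4961, 0.1486, 0.2464]
tcp_rot: [-2.017, -2.4, 0.01]
ft_force: [-11.8, -1.2, 7.5]
finger_gap: 0.115
finger_force: 58.8
```

Call:
send_rows([
  {"tx":0,"ty":0.49,"tz":-0.44,"ax":0,"ay":0,"az":0},
  {"tx":0,"ty":0.52,"tz":-0.41,"ax":0,"ay":0,"az":0},
  {"tx":0,"ty":0.54,"tz":-0.38,"ax":0,"ay":0,"az":0},
  {"tx":0,"ty":0.57,"tz":-0.35,"ax":0,"ay":0,"az":0},
  {"tx":0,"ty":0.59,"tz":-0.31,"ax":0,"ay":0,"az":0},
  {"tx":0,"ty":0.6,"tz":-0.28,"ax":0,"ay":0,"az":0},
  {"tx":0,"ty":0.62,"tz":-0.24,"ax":0,"ay":0,"az":0},
  {"tx":0,"ty":0.63,"tz":-0.2,"ax":0,"ay":0,"az":0},
  {"tx":0,"ty":0,"tz":0,"ax":0,"ay":0,"az":0},
])

```text
time: 10.18
tool_pos: [0.5916, 0.1656, 0.303]
tcp_rot: [2.02, 2.404, 0.008]
ft_force: [-7.6, -0.6, 16.1]
finger_gap: 0.119
finger_force: 62.9
```

Call:
send_rows([
  {"tx":0,"ty":0.32,"tz":-0.08,"ax":0,"ay":0,"az":0},
  {"tx":0,"ty":0.32,"tz":-0.08,"ax":0,"ay":0,"az":0},
  {"tx":0,"ty":0.32,"tz":-0.06,"ax":0,"ay":0,"az":0},
  {"tx":0,"ty":0.32,"tz":-0.06,"ax":0,"ay":0,"az":0},
  {"tx":0,"ty":0.3,"tz":-0.04,"ax":0,"ay":0,"az":0},
  {"tx":0,"ty":0,"tz":0,"ax":0,"ay":0,"az":0},
  {"tx":0,"ty":0,"tz":0,"ax":0,"ay":0,"az":0},
])

```text
time: 11.05
tool_pos: [0.624, 0.1714, 0.3083]
tcp_rot: [2.018, 2.402, 0.013]
ft_force: [-0.8, 0.9, 6.5]
finger_gap: 0.113
finger_force: 64.1
```

Call:
send_rows([
  {"tx":0,"ty":0.15,"tz":-0.01,"ax":0,"ay":0,"az":0},
  {"tx":0,"ty":0.15,"tz":-0.01,"ax":0,"ay":0,"az":0},
  {"tx":0,"ty":0,"tz":0,"ax":0,"ay":0,"az":0},
])

```text
time: 11.42
tool_pos: [0.6287, 0.1722, 0.3088]
tcp_rot: [2.019, 2.404, 0.009]
ft_force: [-4.5, 0.2, 9.2]
finger_gap: 0.109
finger_force: 64.4
```

Call:
send_rows([
  {"tx":0,"ty":0.15,"tz":-0.01,"ax":0,"ay":0,"az":0},
  {"tx":0,"ty":0,"tz":0,"ax":0,"ay":0,"az":0},
  {"tx":0,"ty":0,"tz":0,"ax":0,"ay":0,"az":0},
])

```text
time: 11.8
tool_pos: [0.6293, 0.1723, 0.3089]
tcp_rot: [-2.02, -2.404, -0.003]
ft_force: [-8.6, -1.2, 11.8]
finger_gap: 0.116
finger_force: 64.8
```

```bash
python3 - <<'E'
from h import *
need(0.624,.171,.308,EX)
c=snap('side');save(c,'s2',(250,100,160,120))
h=np.array([.5625,.1595,0])+.0875*EX;o=r.get_obs();d=o['tool_pos']+[0,0,.019]-h-[0,0,.1055];print('lid ang',np.arctan2(d[2],-d@EX)-.0227,np.hypot(d[2],d@EX))
E
```

```text
shift [-0.02 -0.27  0.04] turn [ 0.01 -0.03  0.01] alt [  0.   0. -36.] j7 0.03 pos [0.6293 0.1723 0.3089] axes x [-0.172  0.985  0.002] y [0.985 0.172 0.   ] z [ 0.     0.002 -1.   ] F [-8.6 -1.2 11.8] t 11.8 gap 0.116
lid ang 1.4604947365399092 0.22322748936069106
```

View pics/s2.png

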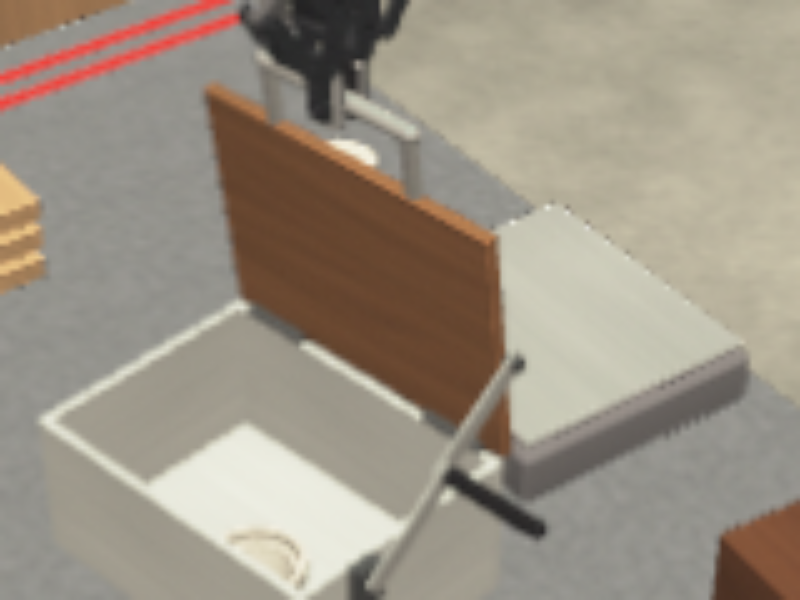

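The picture shows the lid up with the stay links in line. The knee tab is at about (500,505) and the base mould at about (265,555) on the chest floor. Now I'll ease the lid back.

Call:
send_rows([
  {"tx":0,"ty":-0.2,"tz":0,"ax":0,"ay":0,"az":0},
  {"tx":0,"ty":-0.2,"tz":0.01,"ax":0,"ay":0,"az":0},
  {"tx":0,"ty":-0.2,"tz":0.02,"ax":0,"ay":0,"az":0},
  {"tx":0,"ty":-0.2,"tz":0.02,"ax":0,"ay":0,"az":0},
  {"tx":0,"ty":-0.2,"tz":0.03,"ax":0,"ay":0,"az":0},
  {"tx":0,"ty":-0.2,"tz":0.03,"ax":0,"ay":0,"az":0},
  {"tx":0,"ty":-0.2,"tz":0.03,"ax":0,"ay":0,"az":0},
  {"tx":0,"ty":0,"tz":0,"ax":0,"ay":0,"az":0},
  {"tx":0,"ty":0,"tz":0,"ax":0,"ay":0,"az":0},
])

```text
time: 12.98
tool_pos: [0.6069, 0.1683, 0.3055]
tcp_rot: [2.016, 2.4, 0.017]
ft_force: [3.5, 0.9, 8.1]
finger_gap: 0.115
finger_force: 64.1
```

```bash
python3 - <<'E'
from h import *
need(0.624,.171,.308,EX)
c=snap('side');save(c,'s3',(250,100,160,120))
h=np.array([.5625,.1595,0])+.0875*EX;o=r.get_obs();d=o['tool_pos']+[0,0,.019]-h-[0,0,.1055];print('lid ang',np.arctan2(d[2],-d@EX)-.0227,np.hypot(d[2],d@EX))
E
```

```text
shift [-0.01  0.87 -0.11] turn [ 0.15 -0.01  0.01] alt [  0.    0.2 -36. ] j7 0.02 pos [0.6069 0.1683 0.3055] axes x [-0.172  0.985  0.001] y [0.985 0.172 0.013] z [ 0.013  0.004 -1.   ] F [3.5 0.9 8.1] t 12.975 gap 0.115
lid ang 1.3575601353998807 0.22301823303086274
```

View pics/s3.png

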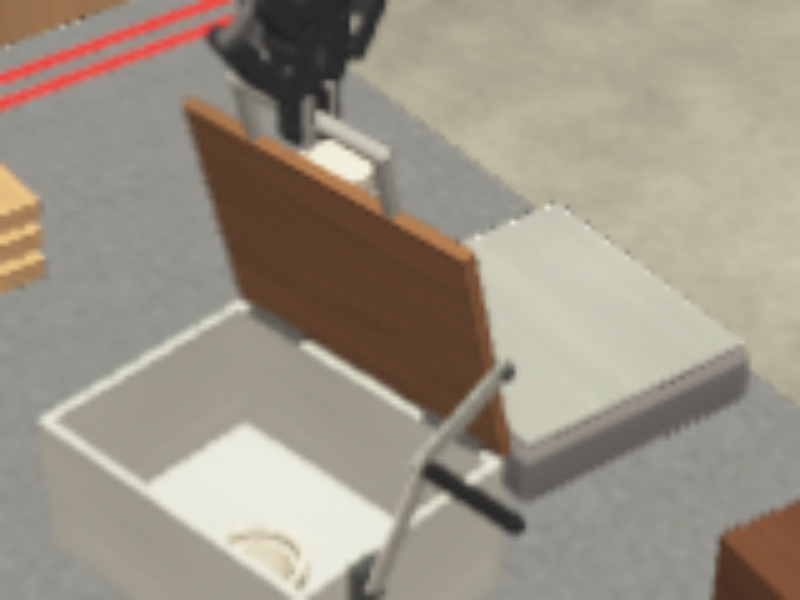

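The knee has gone over centre (bend now at about (430,465)) and the lid reads 1.36, so it is locked. I'll release it.

Call:
send_rows([
  {"tx":0,"ty":0,"tz":0,"ax":0,"ay":0,"az":0},
  {"tx":0,"ty":0,"tz":0,"ax":0,"ay":0,"az":0},
  {"tx":0,"ty":0,"tz":0,"ax":0,"ay":0,"az":0},
  {"tx":0,"ty":0,"tz":-1,"ax":0,"ay":0,"az":0},
  {"tx":0,"ty":0,"tz":-1,"ax":0,"ay":0,"az":0},
  {"tx":0,"ty":0,"tz":-1,"ax":0,"ay":0,"az":0},
  {"tx":-0.3,"ty":-1,"tz":0,"ax":0,"ay":0,"az":0},
  {"tx":-0.3,"ty":-1,"tz":0,"ax":0,"ay":0,"az":0},
  {"tx":-1,"ty":-1,"tz":0,"ax":0,"ay":0,"az":0},
  {"tx":-1,"ty":-1,"tz":0,"ax":0,"ay":0,"az":0},
  {"tx":-1,"ty":-1,"tz":0,"ax":0,"ay":0,"az":0},
  {"tx":-1,"ty":-1,"tz":0,"ax":0,"ay":0,"az":0},
  {"tx":-1,"ty":-0.5,"tz":0.5,"ax":0,"ay":0,"az":0},
  {"tx":-1,"ty":0,"tz":0.5,"ax":0,"ay":0,"az":0},
  {"tx":-1,"ty":0,"tz":0.5,"ax":0,"ay":0,"az":0},
  {"tx":-1,"ty":0,"tz":0.5,"ax":0,"ay":0,"az":0},
  {"tx":-1,"ty":0,"tz":0.5,"ax":0,"ay":0,"az":0},
  {"tx":-1,"ty":0,"tz":0.5,"ax":0,"ay":0,"az":0},
  {"tx":-1,"ty":0,"tz":0.5,"ax":0,"ay":0,"az":0},
  {"tx":-1,"ty":0,"tz":0.5,"ax":0,"ay":0,"az":0},
], hand=0.5)

```text
time: 15.52
tool_pos: [0.5167, -0.1045, 0.2813]
tcp_rot: [-2.021, -2.405, 0.0]
ft_force: [0.2, 0.3, -0.9]
finger_gap: 0.502
finger_force: 0.0
```

```bash
python3 - <<'E'
from h import *
np.set_printoptions(precision=4,suppress=True)
need(.617,-.172,.2,EX)
c=snap('top');save(c,'t4',(190,130,240,180));W=cloud(c);P=W.reshape(-1,3)
C=np.array([.5625,.1595,0])
for d in r.silhouettes('top','mould_base'):
    q=W[d['mask']];q=np.nanmedian(q,0);print(d['p'],q,(q-C)@EX,(q-C)@EY)
    if (q-C)@EY>-.13:
        f,n=rim(W,*q[:2],.043,.056); p=np.array([*f[:2],0]);print('base',f,n,(p-C)@EX,(p-C)@EY)
# lid
m=(P[:,2]>.2)&(P[:,2]<.4)&(abs((P-C)@EY)<.1)&((P-C)@EX<.12)&((P-C)@EX>-.1);print(m.sum())
if m.any():
  A=(P[m]-C)@EX;print(np.percentile(A,[2,50,98]),np.percentile(P[m,2],[2,50,98]))
E
```

```text
shift [-4.19  4.36  4.06] turn [-0.01 -0.    0.  ] alt [  0.  -0. -36.] j7 0.51 pos [ 0.5167 -0.1045  0.2813] axes x [-0.172  0.985  0.   ] y [ 0.985  0.172 -0.   ] z [-0.001  0.    -1.   ] F [ 0.2  0.3 -0.9] t 15.525 gap 0.502
0.97 [0.5353 0.13   0.0307] -0.0318135635009702 -0.02435826655152643
base [0.53   0.1276 0.0305] 117 -0.037543991223658035 -0.025814325154847946
0.64 [0.5971 0.0014 0.1643] 0.006921141291273268 -0.1616664312018154
574
[0.0422 0.0524 0.0681] [0.2081 0.321  0.3305]
```

View pics/t4.png

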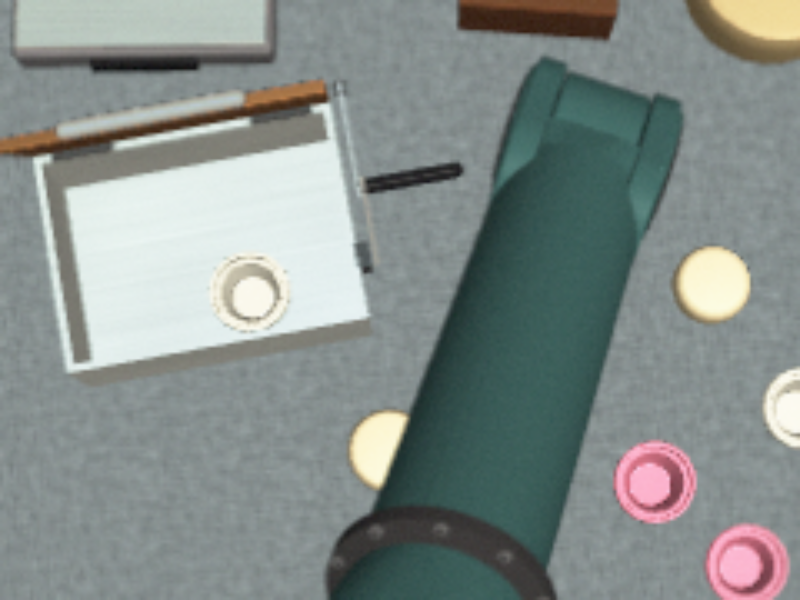

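```bash
python3 - <<'E'
from h import *
np.set_printoptions(precision=3,suppress=True)
o=r.get_obs();t=o['tool_pos'];e=np.array([t[0],t[1],0]);e/=np.linalg.norm(e);f=np.array([-e[1],e[0],0])
Q=[]
for k in('top','side'):
    P=cloud(snap(k)).reshape(-1,3);P=P[~np.isnan(P[:,0])];Q.append(P-t)
P=np.vstack(Q);P=P[(np.hypot(P[:,0],P[:,1])<.2)&(P[:,2]>.01)]
for h in np.arange(0,.45,.03):
    m=(P[:,2]>=h)&(P[:,2]<h+.03)
    if m.sum()>5: print(round(h,2),m.sum(),'radial',np.percentile(P[m]@e,[1,99]),'tang',np.percentile(P[m]@f,[1,99]))
E
```

```text
0.0 105 radial [-0.035  0.033] tang [-0.018  0.019]
0.03 206 radial [-0.053  0.052] tang [-0.027  0.02 ]
0.06 318 radial [-0.061  0.059] tang [-0.033  0.024]
0.09 368 radial [-0.066  0.062] tang [-0.034  0.022]
0.12 258 radial [-0.038  0.026] tang [-0.038  0.005]
0.15 425 radial [-0.038  0.032] tang [-0.038  0.014]
0.18 332 radial [-0.036  0.03 ] tang [-0.036  0.009]
0.21 380 radial [-0.034  0.025] tang [-0.034  0.013]
0.24 339 radial [-0.036  0.027] tang [-0.036  0.012]
0.27 366 radial [-0.046  0.031] tang [-0.045  0.007]
0.3 746 radial [-0.071  0.041] tang [-0.046  0.047]
0.33 1687 radial [-0.1    0.036] tang [-0.043  0.045]
0.36 1995 radial [-0.133  0.002] tang [-0.035  0.046]
0.39 1759 radial [-0.169 -0.037] tang [-0.025  0.05 ]
0.42 1875 radial [-0.196 -0.071] tang [-0.02   0.055]
0.45 1818 radial [-0.198 -0.105] tang [-0.015  0.061]
```

The top view shows the base mould at about (250,292), the three pink cups left alone, and the lid standing. I'll turn the tool so the fingers close along the chest's y, then hover over the base.

Call:
send_rows([
  {"tx":0,"ty":0,"tz":0,"ax":0,"ay":0,"az":-1},
  {"tx":0,"ty":0,"tz":0,"ax":0,"ay":0,"az":-1},
  {"tx":0,"ty":0,"tz":0,"ax":0,"ay":0,"az":-1},
  {"tx":0,"ty":0,"tz":0,"ax":0,"ay":0,"az":-1},
  {"tx":0,"ty":0,"tz":0,"ax":0,"ay":0,"az":-1},
  {"tx":0,"ty":0,"tz":0,"ax":0,"ay":0,"az":-1},
  {"tx":0,"ty":0,"tz":0,"ax":0,"ay":0,"az":-1},
  {"tx":0,"ty":0,"tz":0,"ax":0,"ay":0,"az":-1},
  {"tx":0,"ty":0,"tz":0,"ax":0,"ay":0,"az":-1},
  {"tx":0,"ty":0,"tz":0,"ax":0,"ay":0,"az":-1},
  {"tx":0,"ty":0,"tz":0,"ax":0,"ay":0,"az":-1},
  {"tx":0,"ty":0,"tz":0,"ax":0,"ay":0,"az":-1},
  {"tx":0,"ty":0,"tz":0,"ax":0,"ay":0,"az":-1},
  {"tx":0,"ty":0,"tz":0,"ax":0,"ay":0,"az":-1},
  {"tx":0,"ty":0,"tz":0,"ax":0,"ay":0,"az":-1},
  {"tx":0,"ty":0,"tz":0,"ax":0,"ay":0,"az":-1},
  {"tx":0,"ty":0,"tz":0,"ax":0,"ay":0,"az":-1},
  {"tx":0,"ty":0,"tz":0,"ax":0,"ay":0,"az":-1},
], hand=1)

```text
time: 17.98
tool_pos: [0.5172, -0.1022, 0.2823]
tcp_rot: [-0.279, 3.128, 0.001]
ft_force: [-1.0, 0.7, 0.3]
finger_gap: 1.002
finger_force: 0.0
```

Call:
send_rows([
  {"tx":-0.2,"ty":1,"tz":0,"ax":0,"ay":0,"az":0},
  {"tx":-0.2,"ty":1,"tz":0,"ax":0,"ay":0,"az":0},
  {"tx":-0.2,"ty":1,"tz":0,"ax":0,"ay":0,"az":0},
  {"tx":-0.2,"ty":1,"tz":0,"ax":0,"ay":0,"az":0},
  {"tx":-0.2,"ty":1,"tz":0,"ax":0,"ay":0,"az":0},
  {"tx":-0.2,"ty":1,"tz":0,"ax":0,"ay":0,"az":0},
  {"tx":-0.2,"ty":1,"tz":0,"ax":0,"ay":0,"az":0},
  {"tx":-0.2,"ty":1,"tz":0.5,"ax":0,"ay":0,"az":0},
  {"tx":-0.2,"ty":1,"tz":0.8,"ax":0,"ay":0,"az":0},
  {"tx":-0.3,"ty":1,"tz":1,"ax":0,"ay":0,"az":0},
  {"tx":-0.3,"ty":1,"tz":1,"ax":0,"ay":0,"az":0},
  {"tx":-0.3,"ty":0.3,"tz":1,"ax":0,"ay":0,"az":0},
  {"tx":0,"ty":0,"tz":0.7,"ax":0,"ay":0,"az":0},
  {"tx":0,"ty":0,"tz":0,"ax":0,"ay":0,"az":0},
  {"tx":0,"ty":0,"tz":0,"ax":0,"ay":0,"az":0},
])

```text
time: 19.85
tool_pos: [0.5316, 0.1279, 0.1824]
tcp_rot: [-0.27, 3.129, -0.0]
ft_force: [1.4, -0.8, -0.2]
finger_gap: 1.0
finger_force: 0.0
```

```bash
cat > b.py <<'E'
from h import *
import sys
np.set_printoptions(precision=4,suppress=True)
x,y,zl,zh=map(float,sys.argv[1:5])
need(x,y,.2,EY)
c=snap('wrist');save(c,sys.argv[5]);W=cloud(c);P=W.reshape(-1,3)
s=.045
for i in range(3):
    f,n=rim(W,x,y,zl,zh,s);x,y=f[:2];s=.039
m=(np.hypot(P[:,0]-x,P[:,1]-y)<.039)&(P[:,2]>zl)&(P[:,2]<zh)
rr=np.hypot(P[m,0]-x,P[m,1]-y)
print('rim',f,n,'z',np.percentile(P[m,2],[50,98]),'r',np.percentile(rr,[1,50,99]))
C=np.array([.5625,.1595,0]);p=np.array([x,y,0])-C;print('chest',p@EX,p@EY)
need(x,y,.02,EY)
E
python3 b.py .53 .1276 .042 .056 w5
```

```text
shift [ 0.08 -0.   -0.88] turn [-0.    0.01 -0.01] alt [ 0.  0. 36.] j7 1.47 pos [0.5316 0.1279 0.1824] axes x [-0.985 -0.171 -0.001] y [-0.171  0.985 -0.   ] z [ 0.001  0.    -1.   ] F [ 1.4 -0.8 -0.2] t 19.85 gap 1.0
rim [0.5274 0.1271 0.0305] 1314 z [0.0474 0.0489] r [0.0284 0.0305 0.0329]
chest -0.04010541764080651 -0.025909301600039458
shift [ 0.23 -0.    8.13] turn [ 0.    0.02 -0.01] alt [ 0. -0. 36.] j7 1.47 pos [0.5318 0.1279 0.1825] axes x [-0.985 -0.171 -0.001] y [-0.171  0.985  0.   ] z [ 0.001  0.    -1.   ] F [ 0.4 -0.8  0. ] t 19.9 gap 0.998
```

Call:
send_rows([
  {"tx":0,"ty":0,"tz":-1,"ax":0,"ay":0,"az":0},
  {"tx":0,"ty":0,"tz":-1,"ax":0,"ay":0,"az":0},
  {"tx":0,"ty":-0.5,"tz":-1,"ax":0,"ay":0,"az":0},
  {"tx":0,"ty":-1,"tz":-1,"ax":0,"ay":0,"az":0},
  {"tx":0,"ty":-1,"tz":-1,"ax":0,"ay":0,"az":0},
  {"tx":0,"ty":-1,"tz":0,"ax":0,"ay":0,"az":0},
  {"tx":0,"ty":-1,"tz":0,"ax":0,"ay":0,"az":0},
  {"tx":0,"ty":-1,"tz":0,"ax":0,"ay":0,"az":0},
  {"tx":0,"ty":-1,"tz":0,"ax":0,"ay":0,"az":0},
  {"tx":0,"ty":-1,"tz":0,"ax":0,"ay":0,"az":0},
  {"tx":0,"ty":-1,"tz":0,"ax":0,"ay":0,"az":0},
  {"tx":-0.25,"ty":-1,"tz":0,"ax":0,"ay":0,"az":0},
  {"tx":-0.25,"ty":-1,"tz":0,"ax":0,"ay":0,"az":0},
  {"tx":-0.25,"ty":-1,"tz":1,"ax":0,"ay":0,"az":0},
  {"tx":-0.25,"ty":-1,"tz":1,"ax":0,"ay":0,"az":0},
  {"tx":-0.25,"ty":-1,"tz":1,"ax":0,"ay":0,"az":0},
  {"tx":-0.25,"ty":-1,"tz":1,"ax":0,"ay":0,"az":0},
  {"tx":0,"ty":-1,"tz":1,"ax":0,"ay":0,"az":0},
  {"tx":0,"ty":0,"tz":0.8,"ax":0,"ay":0,"az":0},
  {"tx":0,"ty":0,"tz":0,"ax":0,"ay":0,"az":0},
])

```text
time: 22.4
tool_pos: [0.6129, -0.1709, 0.1639]
tcp_rot: [0.272, -3.126, -0.003]
ft_force: [-0.9, -0.4, 0.3]
finger_gap: 0.998
finger_force: 0.0
```

```bash
python3 b.py .614 -.172 .036 .050 w6
```

```text
shift [-0.04 -0.06 -1.81] turn [ 0.03 -0.04  0.01] alt [  0.1   0.  -36. ] j7 2.05 pos [ 0.6129 -0.1709  0.1639] axes x [-0.985 -0.172  0.003] y [-0.172  0.985  0.002] z [-0.004  0.002 -1.   ] F [-0.9 -0.4  0.3] t 22.4 gap 0.998
rim [ 0.6136 -0.1724  0.0305] 1437 z [0.0413 0.0428] r [0.0284 0.0305 0.0329]
chest -0.006752627426944054 -0.3357606777720752
shift [ 0.02 -0.09  7.25] turn [ 0.02 -0.02  0.02] alt [  0.   0. -36.] j7 2.05 pos [ 0.6138 -0.1707  0.165 ] axes x [-0.985 -0.173  0.001] y [-0.173  0.985  0.002] z [-0.002  0.001 -1.   ] F [ 0.  -0.8  0.6] t 22.45 gap 1.0
```

View pics/w6.png

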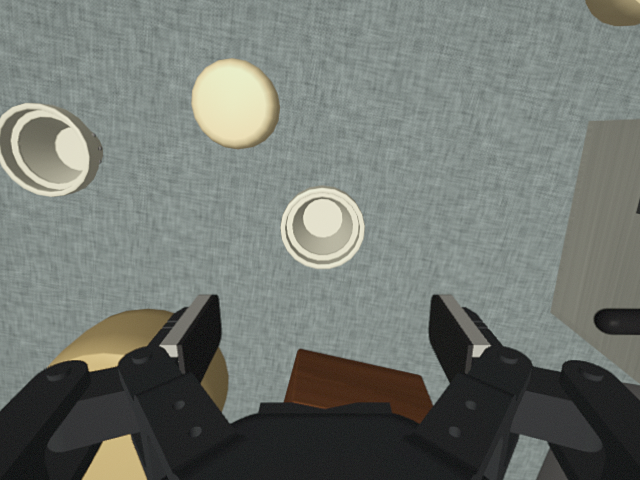

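The picture shows white mould A centred between the open fingers at about (322,228). The small cheese is at (235,104), another white mould at (48,150) and the knee tab at right. I'll check where the finger tips really are at about 66 mm opening.

Call:
send_rows([
  {"tx":0,"ty":-0.07,"tz":0,"ax":0,"ay":0,"az":0},
  {"tx":0,"ty":0,"tz":0,"ax":0,"ay":0,"az":0},
  {"tx":0,"ty":0,"tz":0,"ax":0,"ay":0,"az":0},
], hand=0.78)

```text
time: 22.82
tool_pos: [0.615, -0.173, 0.1664]
tcp_rot: [-0.272, 3.129, -0.0]
ft_force: [-0.3, 0.2, -0.5]
finger_gap: 0.783
finger_force: 0.0
```

```bash
python3 - <<'E'
from h import *
np.set_printoptions(precision=4,suppress=True)
c=snap('wrist');o=r.get_obs();print(o['finger_gap'])
W=cloud(c);T=R.from_rotvec(o['tcp_rot']).as_matrix();Q=((W.reshape(-1,3)-o['tool_pos'])@T)
for s in(1,-1):
    m=(Q[:,2]>-.06)&(Q[:,2]<.03)&(Q[:,1]*s>.02)&(Q[:,1]*s<.08)&(abs(Q[:,0])<.03)
    A=Q[m];print(s,m.sum(),'z',np.percentile(A[:,2],[50,90,97,99.5,100]),'inner y',np.percentile(A[:,1]*s,[.5,5,50]),'x',np.percentile(A[:,0],[1,99]))
E
```

```text
0.7791402255695518
1 6496 z [-0.05   -0.0201 -0.0127 -0.0081 -0.0064] inner y [0.032  0.0333 0.0399] x [-0.0099  0.0144]
-1 6322 z [-0.0498 -0.0199 -0.0127 -0.0082 -0.006 ] inner y [0.0312 0.0327 0.039 ] x [-0.0099  0.0144]
```

Call:
send_rows([
  {"tx":0.03,"ty":0,"tz":0,"ax":0,"ay":0,"az":0},
  {"tx":0,"ty":0,"tz":1,"ax":0,"ay":0,"az":0},
  {"tx":0,"ty":0,"tz":1,"ax":0,"ay":0,"az":0},
  {"tx":0,"ty":0,"tz":1,"ax":0,"ay":0,"az":0},
  {"tx":0,"ty":0,"tz":1,"ax":0,"ay":0,"az":0},
  {"tx":0,"ty":0,"tz":1,"ax":0,"ay":0,"az":0},
  {"tx":0,"ty":0,"tz":1,"ax":0,"ay":0,"az":0},
  {"tx":0,"ty":0,"tz":1,"ax":0,"ay":0,"az":0},
  {"tx":0,"ty":0,"tz":0.1,"ax":0,"ay":0,"az":0},
  {"tx":0,"ty":0,"tz":0,"ax":0,"ay":0,"az":0},
], hand=1)

```text
time: 24.12
tool_pos: [0.6142, -0.1735, 0.0237]
tcp_rot: [-0.271, 3.13, -0.0]
ft_force: [0.0, -0.8, -0.6]
finger_gap: 0.999
finger_force: 0.0
```

Call:
send_rows([
  {"tx":0,"ty":0,"tz":0,"ax":0,"ay":0,"az":0},
  {"tx":0,"ty":0,"tz":0,"ax":0,"ay":0,"az":0},
  {"tx":0,"ty":0,"tz":0,"ax":0,"ay":0,"az":0},
  {"tx":0,"ty":0,"tz":0,"ax":0,"ay":0,"az":0},
], hand=0.65)

```text
time: 24.62
tool_pos: [0.6148, -0.1735, 0.0256]
tcp_rot: [-0.271, 3.128, -0.001]
ft_force: [-1.6, 0.3, 6.3]
finger_gap: 0.75
finger_force: 64.2
```

Call:
send_rows([
  {"tx":0,"ty":0,"tz":-0.5,"ax":0,"ay":0,"az":0},
  {"tx":0,"ty":0,"tz":-1,"ax":0,"ay":0,"az":0},
  {"tx":0,"ty":0,"tz":-1,"ax":0,"ay":0,"az":0},
  {"tx":0,"ty":0,"tz":-1,"ax":0,"ay":0,"az":0},
  {"tx":0,"ty":0,"tz":-1,"ax":0,"ay":0,"az":0},
  {"tx":0.2,"ty":0.2,"tz":-1,"ax":0,"ay":0,"az":0},
  {"tx":0.3,"ty":0.5,"tz":-1,"ax":0,"ay":0,"az":0},
  {"tx":0.3,"ty":0.5,"tz":-1,"ax":0,"ay":0,"az":0},
  {"tx":0.3,"ty":0.5,"tz":-1,"ax":0,"ay":0,"az":0},
  {"tx":0.3,"ty":0.8,"tz":-1,"ax":0,"ay":0,"az":0},
  {"tx":0.3,"ty":1,"tz":-1,"ax":0,"ay":0,"az":0},
  {"tx":0,"ty":1,"tz":-1,"ax":0,"ay":0,"az":0},
  {"tx":0,"ty":1,"tz":-1,"ax":0,"ay":0,"az":0},
  {"tx":0,"ty":1,"tz":-0.5,"ax":0,"ay":0,"az":0},
  {"tx":0,"ty":1,"tz":0,"ax":0,"ay":0,"az":0},
  {"tx":0,"ty":1,"tz":0,"ax":0,"ay":0,"az":0},
  {"tx":0,"ty":1,"tz":0,"ax":0,"ay":0,"az":0},
  {"tx":0,"ty":1,"tz":0,"ax":0,"ay":0,"az":0},
  {"tx":0,"ty":1,"tz":0,"ax":0,"ay":0,"az":0},
  {"tx":0,"ty":1,"tz":0,"ax":0,"ay":0,"az":0},
])

```text
time: 27.12
tool_pos: [0.5365, 0.068, 0.2843]
tcp_rot: [0.272, -3.13, -0.0]
ft_force: [-0.8, 0.8, -0.2]
finger_gap: 0.744
finger_force: 65.8
```

Call:
send_rows([
  {"tx":0,"ty":1,"tz":0,"ax":0,"ay":0,"az":0},
  {"tx":0,"ty":1,"tz":0,"ax":0,"ay":0,"az":0},
  {"tx":0,"ty":1,"tz":0,"ax":0,"ay":0,"az":0},
  {"tx":0,"ty":0,"tz":1,"ax":0,"ay":0,"az":0},
  {"tx":0,"ty":0,"tz":1,"ax":0,"ay":0,"az":0},
  {"tx":0,"ty":0,"tz":1,"ax":0,"ay":0,"az":0},
  {"tx":0,"ty":0,"tz":1,"ax":0,"ay":0,"az":0},
  {"tx":0,"ty":0,"tz":1,"ax":0,"ay":0,"az":0},
  {"tx":0,"ty":0,"tz":1,"ax":0,"ay":0,"az":0},
  {"tx":0,"ty":0,"tz":1,"ax":0,"ay":0,"az":0},
  {"tx":0,"ty":0,"tz":0,"ax":0,"ay":0,"az":0},
  {"tx":0,"ty":0,"tz":0,"ax":0,"ay":0,"az":0},
])

```text
time: 28.62
tool_pos: [0.5274, 0.1264, 0.1446]
tcp_rot: [-0.272, 3.129, 0.0]
ft_force: [0.0, 1.2, -0.7]
finger_gap: 0.742
finger_force: 66.0
```

```bash
python3 -c "
from h import *
need(.5276,.1271,.043,EY)"
```

```text
shift [-0.01  0.03  5.08] turn [0.   0.01 0.01] alt [ -0.   0. -36.] j7 1.49 pos [0.5274 0.1264 0.1446] axes x [-0.985 -0.172 -0.001] y [-0.172  0.985  0.   ] z [ 0.001  0.    -1.   ] F [ 0.   1.2 -0.7] t 28.625 gap 0.742
```

Call:
send_rows([
  {"tx":0,"ty":0.03,"tz":0.8,"ax":0,"ay":0,"az":0},
  {"tx":0,"ty":0,"tz":0.8,"ax":0,"ay":0,"az":0},
  {"tx":0,"ty":0,"tz":0.8,"ax":0,"ay":0,"az":0},
  {"tx":0,"ty":0,"tz":0.8,"ax":0,"ay":0,"az":0},
  {"tx":0,"ty":0,"tz":0.6,"ax":0,"ay":0,"az":0},
  {"tx":0,"ty":0,"tz":0.5,"ax":0,"ay":0,"az":0},
  {"tx":0,"ty":0,"tz":0.3,"ax":0,"ay":0,"az":0},
  {"tx":0,"ty":0,"tz":0.2,"ax":0,"ay":0,"az":0},
  {"tx":0,"ty":0,"tz":0.1,"ax":0,"ay":0,"az":0},
  {"tx":0,"ty":0,"tz":0,"ax":0,"ay":0,"az":0},
])

```text
time: 29.88
tool_pos: [0.5273, 0.1268, 0.0459]
tcp_rot: [-0.272, 3.129, 0.0]
ft_force: [-0.0, 0.1, -0.1]
finger_gap: 0.743
finger_force: 66.0
```

Call:
send_rows([
  {"tx":0,"ty":0,"tz":0.1,"ax":0,"ay":0,"az":0},
  {"tx":0,"ty":0,"tz":0,"ax":0,"ay":0,"az":0},
])

```text
time: 30.12
tool_pos: [0.5275, 0.1269, 0.0439]
tcp_rot: [-0.272, 3.129, 0.0]
ft_force: [-0.1, 1.0, -1.1]
finger_gap: 0.745
finger_force: 66.1
```

Call:
send_rows([
  {"tx":0,"ty":0,"tz":0,"ax":0,"ay":0,"az":0},
  {"tx":0,"ty":0,"tz":0,"ax":0,"ay":0,"az":0},
  {"tx":0,"ty":0,"tz":0,"ax":0,"ay":0,"az":0},
  {"tx":0,"ty":0,"tz":-0.5,"ax":0,"ay":0,"az":0},
  {"tx":0,"ty":0,"tz":-1,"ax":0,"ay":0,"az":0},
  {"tx":0,"ty":0,"tz":-1,"ax":0,"ay":0,"az":0},
  {"tx":0,"ty":0,"tz":-1,"ax":0,"ay":0,"az":0},
  {"tx":0,"ty":0,"tz":-1,"ax":0,"ay":0,"az":0},
  {"tx":0,"ty":0,"tz":-1,"ax":0,"ay":0,"az":0},
  {"tx":0,"ty":0,"tz":-1,"ax":0,"ay":0,"az":0},
  {"tx":0,"ty":0,"tz":0,"ax":0,"ay":0,"az":0},
], hand=1)

```text
time: 31.5
tool_pos: [0.5282, 0.127, 0.1756]
tcp_rot: [-0.271, 3.126, 0.001]
ft_force: [0.8, 0.4, 0.2]
finger_gap: 1.003
finger_force: 0.0
```

```bash
python3 b.py .5274 .1271 .054 .068 w7; python3 - <<'E'
from h import *
c=snap('top');W=cloud(c)
for x,y in[(.5937,-.38),(.4322,-.321)]: print(rim(W,x,y))
E
```

```text
shift [ 0.03  0.01 -1.22] turn [0.01 0.05 0.  ] alt [ -0.1   0.  -36. ] j7 1.48 pos [0.5282 0.127  0.1756] axes x [-0.985 -0.172 -0.004] y [-0.172  0.985  0.001] z [ 0.004  0.001 -1.   ] F [0.8 0.4 0.2] t 31.5 gap 1.003
rim [0.527  0.1269 0.0305] 1517 z [0.0593 0.0609] r [0.0284 0.0305 0.0329]
chest -0.04052478219668681 -0.02600357048882245
shift [0.03 0.01 7.72] turn [0.   0.02 0.  ] alt [ -0.   0. -36.] j7 1.48 pos [0.5273 0.1268 0.1745] axes x [-0.985 -0.172 -0.002] y [-0.172  0.985  0.   ] z [ 0.002  0.001 -1.   ] F [-0.4  0.8 -1.2] t 31.55 gap 1.0
(array([ 0.59388704, -0.37991567,  0.03109311]), np.int64(118))
(array([ 0.43218713, -0.32085268,  0.03015997]), np.int64(122))
```

Call:
send_rows([
  {"tx":0,"ty":0,"tz":-1,"ax":0,"ay":0,"az":0},
  {"tx":0,"ty":0,"tz":-1,"ax":0,"ay":0,"az":0},
  {"tx":0,"ty":-0.6,"tz":-1,"ax":0,"ay":0,"az":0},
  {"tx":0,"ty":-1,"tz":-1,"ax":0,"ay":0,"az":0},
  {"tx":0,"ty":-1,"tz":-1,"ax":0,"ay":0,"az":0},
  {"tx":0,"ty":-1,"tz":0,"ax":0,"ay":0,"az":0},
  {"tx":0,"ty":-1,"tz":0,"ax":0,"ay":0,"az":0},
  {"tx":0,"ty":-1,"tz":0,"ax":0,"ay":0,"az":0},
  {"tx":0,"ty":-1,"tz":0,"ax":0,"ay":0,"az":0},
  {"tx":0,"ty":-1,"tz":0,"ax":0,"ay":0,"az":0},
  {"tx":0,"ty":-1,"tz":0,"ax":0,"ay":0,"az":0},
  {"tx":0,"ty":-1,"tz":0,"ax":0,"ay":0,"az":0},
  {"tx":0,"ty":-1,"tz":0,"ax":0,"ay":0,"az":0},
  {"tx":0,"ty":-1,"tz":0,"ax":0,"ay":0,"az":0},
  {"tx":0,"ty":-1,"tz":0,"ax":0,"ay":0,"az":0},
  {"tx":0,"ty":-1,"tz":0,"ax":0,"ay":0,"az":0},
  {"tx":0,"ty":-1,"tz":0,"ax":0,"ay":0,"az":0},
  {"tx":0.2,"ty":-1,"tz":0,"ax":0,"ay":0,"az":0},
  {"tx":0.2,"ty":-1,"tz":0,"ax":0,"ay":0,"az":0},
  {"tx":0.2,"ty":-1,"tz":0,"ax":0,"ay":0,"az":0},
])

```text
time: 34.1
tool_pos: [0.5756, -0.2236, 0.2738]
tcp_rot: [-0.271, 3.13, -0.0]
ft_force: [0.1, 0.3, 0.8]
finger_gap: 1.002
finger_force: 0.0
```

Call:
send_rows([
  {"tx":0.2,"ty":-1,"tz":0,"ax":0,"ay":0,"az":0},
  {"tx":0.2,"ty":-1,"tz":0,"ax":0,"ay":0,"az":0},
  {"tx":0.2,"ty":-1,"tz":0.2,"ax":0,"ay":0,"az":0},
  {"tx":0,"ty":-1,"tz":0.5,"ax":0,"ay":0,"az":0},
  {"tx":0,"ty":-1,"tz":0.6,"ax":0,"ay":0,"az":0},
  {"tx":0,"ty":-1,"tz":0.6,"ax":0,"ay":0,"az":0},
  {"tx":0,"ty":-1,"tz":0.8,"ax":0,"ay":0,"az":0},
  {"tx":0,"ty":-1,"tz":1,"ax":0,"ay":0,"az":0},
  {"tx":0,"ty":0,"tz":1,"ax":0,"ay":0,"az":0},
  {"tx":0,"ty":0,"tz":0.9,"ax":0,"ay":0,"az":0},
  {"tx":0,"ty":0,"tz":0,"ax":0,"ay":0,"az":0},
  {"tx":0,"ty":0,"tz":0,"ax":0,"ay":0,"az":0},
])

```text
time: 35.6
tool_pos: [0.5921, -0.3811, 0.1622]
tcp_rot: [-0.273, 3.129, -0.0]
ft_force: [0.3, -0.6, 0.7]
finger_gap: 1.0
finger_force: 0.0
```

```bash
python3 b.py .5912 -.381 .036 .050 w8
```

```text
shift [ 0.04  0.01 -1.89] turn [-0.    0.01  0.02] alt [ -0.  -0. -36.] j7 2.38 pos [ 0.5921 -0.3811  0.1622] axes x [-0.985 -0.173 -0.001] y [-0.173  0.985 -0.   ] z [ 0.001  0.    -1.   ] F [ 0.3 -0.6  0.7] t 35.6 gap 1.0
rim [ 0.5906 -0.3815  0.0305] 1467 z [0.0414 0.0429] r [0.0284 0.0305 0.033 ]
chest -0.06530695661473787 -0.5377418826649214
shift [0.09 0.02 7.13] turn [-0.01  0.02  0.01] alt [ -0.  -0. -36.] j7 2.38 pos [ 0.5923 -0.3815  0.1627] axes x [-0.985 -0.173 -0.001] y [-0.173  0.985 -0.001] z [ 0.002 -0.001 -1.   ] F [-0.3  0.2 -0.1] t 35.65 gap 1.0
```

Descend 6.93 units to z = 0.024 and grip.

Call:
send_rows([
  {"tx":0.07,"ty":0.01,"tz":1,"ax":0,"ay":0,"az":0},
  {"tx":0,"ty":0,"tz":1,"ax":0,"ay":0,"az":0},
  {"tx":0,"ty":0,"tz":1,"ax":0,"ay":0,"az":0},
  {"tx":0,"ty":0,"tz":1,"ax":0,"ay":0,"az":0},
  {"tx":0,"ty":0,"tz":1,"ax":0,"ay":0,"az":0},
  {"tx":0,"ty":0,"tz":1,"ax":0,"ay":0,"az":0},
  {"tx":0,"ty":0,"tz":0.92,"ax":0,"ay":0,"az":0},
  {"tx":0,"ty":0,"tz":0,"ax":0,"ay":0,"az":0},
])

```text
time: 36.65
tool_pos: [0.589, -0.381, 0.0212]
tcp_rot: [0.271, -3.127, -0.003]
ft_force: [0.4, 0.7, 0.7]
finger_gap: 1.002
finger_force: 0.0
```

Call:
send_rows([
  {"tx":0,"ty":0,"tz":0,"ax":0,"ay":0,"az":0},
  {"tx":0,"ty":0,"tz":0,"ax":0,"ay":0,"az":0},
  {"tx":0,"ty":0,"tz":0,"ax":0,"ay":0,"az":0},
  {"tx":0,"ty":0,"tz":0,"ax":0,"ay":0,"az":0},
], hand=0.65)

```text
time: 37.15
tool_pos: [0.5913, -0.3827, 0.0249]
tcp_rot: [-0.271, 3.127, -0.003]
ft_force: [-0.3, -0.1, 5.8]
finger_gap: 0.744
finger_force: 66.3
```

Call:
send_rows([
  {"tx":0,"ty":0,"tz":-0.5,"ax":0,"ay":0,"az":0},
  {"tx":0,"ty":0,"tz":-1,"ax":0,"ay":0,"az":0},
  {"tx":0,"ty":0,"tz":-1,"ax":0,"ay":0,"az":0},
  {"tx":0,"ty":0,"tz":-1,"ax":0,"ay":0,"az":0},
  {"tx":0,"ty":0,"tz":-1,"ax":0,"ay":0,"az":0},
  {"tx":0,"ty":0.6,"tz":-1,"ax":0,"ay":0,"az":0},
  {"tx":0,"ty":1,"tz":-1,"ax":0,"ay":0,"az":0},
  {"tx":0,"ty":1,"tz":-1,"ax":0,"ay":0,"az":0},
  {"tx":0,"ty":1,"tz":-1,"ax":0,"ay":0,"az":0},
  {"tx":0,"ty":1,"tz":-1,"ax":0,"ay":0,"az":0},
  {"tx":0,"ty":1,"tz":-1,"ax":0,"ay":0,"az":0},
  {"tx":0,"ty":1,"tz":-1,"ax":0,"ay":0,"az":0},
  {"tx":0,"ty":1,"tz":-1,"ax":0,"ay":0,"az":0},
  {"tx":0,"ty":1,"tz":-0.5,"ax":0,"ay":0,"az":0},
  {"tx":0,"ty":1,"tz":0,"ax":0,"ay":0,"az":0},
  {"tx":0,"ty":1,"tz":0,"ax":0,"ay":0,"az":0},
  {"tx":0,"ty":1,"tz":0,"ax":0,"ay":0,"az":0},
  {"tx":0,"ty":1,"tz":0,"ax":0,"ay":0,"az":0},
  {"tx":0,"ty":1,"tz":0,"ax":0,"ay":0,"az":0},
  {"tx":0,"ty":1,"tz":0,"ax":0,"ay":0,"az":0},
])

```text
time: 39.65
tool_pos: [0.5395, -0.0929, 0.283]
tcp_rot: [0.272, -3.129, -0.0]
ft_force: [0.0, 1.1, -0.4]
finger_gap: 0.744
finger_force: 65.9
```

Call:
send_rows([
  {"tx":-0.25,"ty":1,"tz":0,"ax":0,"ay":0,"az":0},
  {"tx":-0.25,"ty":1,"tz":0,"ax":0,"ay":0,"az":0},
  {"tx":-0.25,"ty":1,"tz":0,"ax":0,"ay":0,"az":0},
  {"tx":-0.25,"ty":1,"tz":0,"ax":0,"ay":0,"az":0},
  {"tx":-0.25,"ty":1,"tz":0,"ax":0,"ay":0,"az":0},
  {"tx":0,"ty":1,"tz":0,"ax":0,"ay":0,"az":0},
  {"tx":0,"ty":1,"tz":0,"ax":0,"ay":0,"az":0},
  {"tx":0,"ty":1,"tz":0,"ax":0,"ay":0,"az":0},
  {"tx":0,"ty":1,"tz":0,"ax":0,"ay":0,"az":0},
  {"tx":0,"ty":1,"tz":0,"ax":0,"ay":0,"az":0},
  {"tx":0,"ty":1,"tz":0,"ax":0,"ay":0,"az":0},
  {"tx":0,"ty":0,"tz":1,"ax":0,"ay":0,"az":0},
  {"tx":0,"ty":0,"tz":1,"ax":0,"ay":0,"az":0},
  {"tx":0,"ty":0,"tz":1,"ax":0,"ay":0,"az":0},
  {"tx":0,"ty":0,"tz":1,"ax":0,"ay":0,"az":0},
  {"tx":0,"ty":0,"tz":1,"ax":0,"ay":0,"az":0},
  {"tx":0,"ty":0,"tz":1,"ax":0,"ay":0,"az":0},
  {"tx":0,"ty":0,"tz":1,"ax":0,"ay":0,"az":0},
  {"tx":0,"ty":0,"tz":0,"ax":0,"ay":0,"az":0},
  {"tx":0,"ty":0,"tz":0,"ax":0,"ay":0,"az":0},
])

```text
time: 42.15
tool_pos: [0.5269, 0.1272, 0.1438]
tcp_rot: [-0.272, 3.129, 0.0]
ft_force: [-0.8, -0.1, -0.1]
finger_gap: 0.743
finger_force: 66.0
```

```bash
python3 -c "
from h import *
need(.5273,.1270,.055,EY)"
```

```text
shift [-0.02 -0.01  4.44] turn [0.   0.01 0.  ] alt [ -0.   0. -36.] j7 1.49 pos [0.5269 0.1272 0.1438] axes x [-0.985 -0.172 -0.001] y [-0.172  0.985  0.   ] z [ 0.001  0.    -1.   ] F [-0.8 -0.1 -0.1] t 42.15 gap 0.743
```

Call:
send_rows([
  {"tx":0,"ty":0,"tz":0.8,"ax":0,"ay":0,"az":0},
  {"tx":0,"ty":0,"tz":0.8,"ax":0,"ay":0,"az":0},
  {"tx":0,"ty":0,"tz":0.8,"ax":0,"ay":0,"az":0},
  {"tx":0,"ty":0,"tz":0.7,"ax":0,"ay":0,"az":0},
  {"tx":0,"ty":0,"tz":0.5,"ax":0,"ay":0,"az":0},
  {"tx":0,"ty":0,"tz":0.4,"ax":0,"ay":0,"az":0},
  {"tx":0,"ty":0,"tz":0.2,"ax":0,"ay":0,"az":0},
  {"tx":0,"ty":0,"tz":0.18,"ax":0,"ay":0,"az":0},
  {"tx":0,"ty":0,"tz":0,"ax":0,"ay":0,"az":0},
  {"tx":0,"ty":0,"tz":0,"ax":0,"ay":0,"az":0},
])

```text
time: 43.4
tool_pos: [0.5268, 0.1269, 0.056]
tcp_rot: [-0.271, 3.129, 0.0]
ft_force: [-0.5, 0.2, -0.3]
finger_gap: 0.747
finger_force: 66.0
```

Call:
send_rows([
  {"tx":0,"ty":0,"tz":0,"ax":0,"ay":0,"az":0},
  {"tx":0,"ty":0,"tz":0,"ax":0,"ay":0,"az":0},
  {"tx":0,"ty":0,"tz":0,"ax":0,"ay":0,"az":0},
  {"tx":0,"ty":0,"tz":-0.5,"ax":0,"ay":0,"az":0},
  {"tx":0,"ty":0,"tz":-1,"ax":0,"ay":0,"az":0},
  {"tx":0,"ty":0,"tz":-1,"ax":0,"ay":0,"az":0},
  {"tx":0,"ty":0,"tz":-1,"ax":0,"ay":0,"az":0},
  {"tx":0,"ty":0,"tz":-1,"ax":0,"ay":0,"az":0},
  {"tx":0,"ty":0,"tz":-1,"ax":0,"ay":0,"az":0},
  {"tx":0,"ty":0,"tz":-1,"ax":0,"ay":0,"az":0},
  {"tx":0,"ty":0,"tz":0,"ax":0,"ay":0,"az":0},
  {"tx":0,"ty":0,"tz":0,"ax":0,"ay":0,"az":0},
], hand=1)

```text
time: 44.9
tool_pos: [0.5261, 0.1267, 0.1855]
tcp_rot: [0.272, -3.129, 0.0]
ft_force: [0.1, -0.6, -1.5]
finger_gap: 0.998
finger_force: 0.0
```

```bash
python3 b.py .5274 .1271 .066 .080 w9; python3 - <<'E'
from h import *
c=snap('top');W=cloud(c)
for x,y in[(.4322,-.321)]: print(rim(W,x,y))
for d in r.silhouettes('top','mould_1'):
    m=d['mask']; print(round(d['p'],2),np.nanmedian(W[m],0).round(3),c['color'][m].mean(0).round())
need(.430,-.3225,.165,EY)
E
```

```text
shift [-0.07  0.01 -0.73] turn [-0.   -0.01  0.  ] alt [  0.  -0. -36.] j7 1.48 pos [0.5261 0.1267 0.1855] axes x [-0.985 -0.172  0.001] y [-0.172  0.985 -0.   ] z [-0.001 -0.    -1.   ] F [ 0.1 -0.6 -1.5] t 44.9 gap 0.998
rim [0.5269 0.1269 0.0305] 1531 z [0.0713 0.0729] r [0.0284 0.0305 0.033 ]
chest -0.04063803220929374 -0.02595325516490764
shift [-0.06  0.01  8.25] turn [-0.   -0.02  0.  ] alt [  0.  -0. -36.] j7 1.48 pos [0.5259 0.1267 0.1851] axes x [-0.985 -0.172  0.001] y [-0.172  0.985 -0.   ] z [-0.001 -0.    -1.   ] F [-0.  -0.5 -0.3] t 44.95 gap 1.001
(array([ 0.40890776, -0.31894536,  0.02946525]), np.int64(73))
0.72 [ 0.498 -0.461  0.028] [216. 138. 159.]
0.63 [ 0.374 -0.202  0.024] [223. 147. 168.]
0.61 [ 0.41  -0.324  0.027] [219. 216. 202.]
0.58 [ 0.306 -0.275  0.022] [224. 148. 169.]
shift [  8.59 -21.3    1.01] turn [-0.   -0.02  0.  ] alt [  0.  -0. -36.] j7 1.48 pos [0.5259 0.1267 0.1848] axes x [-0.985 -0.172  0.002] y [-0.172  0.985 -0.   ] z [-0.002 -0.001 -1.   ] F [-0.5 -0.8 -0.3] t 45.05 gap 1.004
```

Mould C was knocked about 2 cm aside, to roughly (0.409, -0.320). Heading there.

Call:
send_rows([
  {"tx":0,"ty":0,"tz":-1,"ax":0,"ay":0,"az":0},
  {"tx":0,"ty":0,"tz":-1,"ax":0,"ay":0,"az":0},
  {"tx":0,"ty":-0.5,"tz":-1,"ax":0,"ay":0,"az":0},
  {"tx":0,"ty":-0.5,"tz":-1,"ax":0,"ay":0,"az":0},
  {"tx":0,"ty":-1,"tz":-1,"ax":0,"ay":0,"az":0},
  {"tx":0.5,"ty":-1,"tz":0,"ax":0,"ay":0,"az":0},
  {"tx":0.5,"ty":-1,"tz":0,"ax":0,"ay":0,"az":0},
  {"tx":0.5,"ty":-1,"tz":0,"ax":0,"ay":0,"az":0},
  {"tx":0.5,"ty":-1,"tz":0,"ax":0,"ay":0,"az":0},
  {"tx":0.5,"ty":-1,"tz":0,"ax":0,"ay":0,"az":0},
  {"tx":0.5,"ty":-1,"tz":0,"ax":0,"ay":0,"az":0},
  {"tx":0.5,"ty":-1,"tz":0,"ax":0,"ay":0,"az":0},
  {"tx":0.5,"ty":-1,"tz":0,"ax":0,"ay":0,"az":0},
  {"tx":0.5,"ty":-1,"tz":0,"ax":0,"ay":0,"az":0},
  {"tx":0.5,"ty":-1,"tz":0,"ax":0,"ay":0,"az":0},
  {"tx":0.5,"ty":-1,"tz":0,"ax":0,"ay":0,"az":0},
  {"tx":0.5,"ty":-1,"tz":0,"ax":0,"ay":0,"az":0},
  {"tx":0.6,"ty":-1,"tz":0,"ax":0,"ay":0,"az":0},
  {"tx":0.6,"ty":-1,"tz":0,"ax":0,"ay":0,"az":0},
  {"tx":0.6,"ty":-1,"tz":0,"ax":0,"ay":0,"az":0},
])

```text
time: 47.55
tool_pos: [0.4308, -0.2354, 0.285]
tcp_rot: [0.271, -3.128, -0.001]
ft_force: [0.3, -0.2, -0.2]
finger_gap: 1.0
finger_force: 0.0
```

Call:
send_rows([
  {"tx":0.6,"ty":-1,"tz":0.5,"ax":0,"ay":0,"az":0},
  {"tx":0.6,"ty":-1,"tz":0.5,"ax":0,"ay":0,"az":0},
  {"tx":0.6,"ty":-1,"tz":1,"ax":0,"ay":0,"az":0},
  {"tx":0,"ty":-1,"tz":1,"ax":0,"ay":0,"az":0},
  {"tx":0,"ty":0,"tz":1,"ax":0,"ay":0,"az":0},
  {"tx":0,"ty":0,"tz":1,"ax":0,"ay":0,"az":0},
  {"tx":0,"ty":0,"tz":1,"ax":0,"ay":0,"az":0},
  {"tx":0,"ty":0,"tz":0,"ax":0,"ay":0,"az":0},
  {"tx":0,"ty":0,"tz":0,"ax":0,"ay":0,"az":0},
])

```text
time: 48.68
tool_pos: [0.4099, -0.3201, 0.1659]
tcp_rot: [0.271, -3.13, 0.0]
ft_force: [-0.3, -0.2, 0.1]
finger_gap: 1.002
finger_force: 0.0
```

```bash
python3 b.py .408 -.32 .036 .050 w10
```

```text
shift [ 0.09  0.02 -1.71] turn [-0. -0.  0.] alt [  0.  -0. -36.] j7 2.51 pos [ 0.4099 -0.3201  0.1659] axes x [-0.985 -0.172  0.   ] y [-0.172  0.985 -0.   ] z [-0. -0. -1.] F [-0.3 -0.2  0.1] t 48.675 gap 1.002
rim [ 0.4054 -0.3201  0.0305] 1425 z [0.0414 0.0429] r [0.0284 0.0305 0.0329]
chest -0.2372011890093642 -0.4454437597876566
shift [0.24 0.06 7.31] turn [-0.01  0.01  0.  ] alt [ -0.  -0. -36.] j7 2.51 pos [ 0.4102 -0.3203  0.1662] axes x [-0.985 -0.172 -0.001] y [-0.172  0.985 -0.001] z [ 0.001 -0.001 -1.   ] F [ 0.4 -0.1  0.1] t 48.725 gap 0.999
```

View pics/w10.png

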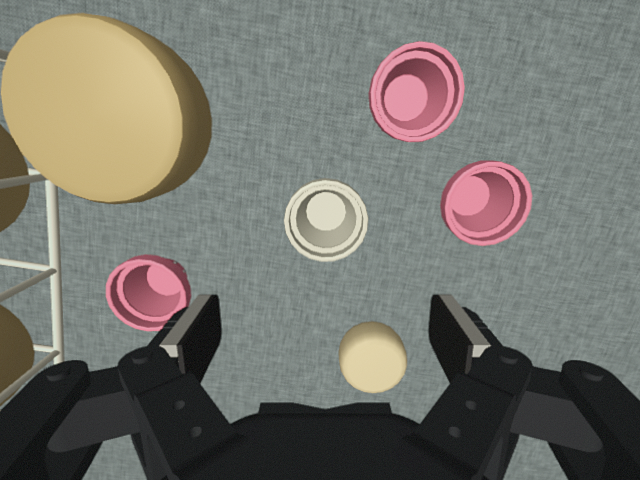

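The last white mould is at (326,221), with pink cups at (418,92), (487,203) and (148,292) clear of the fingers. Picking it.

Call:
send_rows([
  {"tx":0.23,"ty":0.05,"tz":0.1,"ax":0,"ay":0,"az":0},
  {"tx":0,"ty":0,"tz":1,"ax":0,"ay":0,"az":0},
  {"tx":0,"ty":0,"tz":1,"ax":0,"ay":0,"az":0},
  {"tx":0,"ty":0,"tz":1,"ax":0,"ay":0,"az":0},
  {"tx":0,"ty":0,"tz":1,"ax":0,"ay":0,"az":0},
  {"tx":0,"ty":0,"tz":1,"ax":0,"ay":0,"az":0},
  {"tx":0,"ty":0,"tz":1,"ax":0,"ay":0,"az":0},
  {"tx":0,"ty":0,"tz":1,"ax":0,"ay":0,"az":0},
  {"tx":0,"ty":0,"tz":0,"ax":0,"ay":0,"az":0},
  {"tx":0,"ty":0,"tz":0,"ax":0,"ay":0,"az":0},
])

```text
time: 49.98
tool_pos: [0.4054, -0.3202, 0.0244]
tcp_rot: [-0.271, 3.129, -0.001]
ft_force: [-0.4, 0.7, 0.5]
finger_gap: 0.999
finger_force: 0.0
```

Call:
send_rows([
  {"tx":0,"ty":0,"tz":0,"ax":0,"ay":0,"az":0},
  {"tx":0,"ty":0,"tz":0,"ax":0,"ay":0,"az":0},
  {"tx":0,"ty":0,"tz":0,"ax":0,"ay":0,"az":0},
  {"tx":0,"ty":0,"tz":0,"ax":0,"ay":0,"az":0},
], hand=0.65)

```text
time: 50.48
tool_pos: [0.4056, -0.3201, 0.0257]
tcp_rot: [-0.27, 3.128, -0.001]
ft_force: [-1.0, 1.7, 13.3]
finger_gap: 0.751
finger_force: 62.4
```

Call:
send_rows([
  {"tx":0,"ty":0,"tz":-0.5,"ax":0,"ay":0,"az":0},
  {"tx":0,"ty":0,"tz":-1,"ax":0,"ay":0,"az":0},
  {"tx":0,"ty":0,"tz":-1,"ax":0,"ay":0,"az":0},
  {"tx":0,"ty":0,"tz":-1,"ax":0,"ay":0,"az":0},
  {"tx":0,"ty":0,"tz":-1,"ax":0,"ay":0,"az":0},
  {"tx":-0.5,"ty":1,"tz":-1,"ax":0,"ay":0,"az":0},
  {"tx":-0.5,"ty":1,"tz":-1,"ax":0,"ay":0,"az":0},
  {"tx":-0.5,"ty":1,"tz":-1,"ax":0,"ay":0,"az":0},
  {"tx":-0.5,"ty":1,"tz":-1,"ax":0,"ay":0,"az":0},
  {"tx":-0.5,"ty":1,"tz":-1,"ax":0,"ay":0,"az":0},
  {"tx":-0.5,"ty":1,"tz":-1,"ax":0,"ay":0,"az":0},
  {"tx":-0.5,"ty":1,"tz":-1,"ax":0,"ay":0,"az":0},
  {"tx":-0.5,"ty":1,"tz":-1,"ax":0,"ay":0,"az":0},
  {"tx":-0.5,"ty":1,"tz":-0.5,"ax":0,"ay":0,"az":0},
  {"tx":-0.5,"ty":1,"tz":0,"ax":0,"ay":0,"az":0},
  {"tx":-0.5,"ty":1,"tz":0,"ax":0,"ay":0,"az":0},
  {"tx":-0.5,"ty":1,"tz":0,"ax":0,"ay":0,"az":0},
  {"tx":-0.5,"ty":1,"tz":0,"ax":0,"ay":0,"az":0},
  {"tx":-0.5,"ty":1,"tz":0,"ax":0,"ay":0,"az":0},
  {"tx":-0.5,"ty":1,"tz":0,"ax":0,"ay":0,"az":0},
])

```text
time: 52.98
tool_pos: [0.5007, 0.0022, 0.2841]
tcp_rot: [-0.271, 3.13, 0.0]
ft_force: [-0.6, 0.3, 0.2]
finger_gap: 0.749
finger_force: 65.9
```

Call:
send_rows([
  {"tx":-0.5,"ty":1,"tz":0,"ax":0,"ay":0,"az":0},
  {"tx":-0.5,"ty":1,"tz":0,"ax":0,"ay":0,"az":0},
  {"tx":-0.5,"ty":1,"tz":0,"ax":0,"ay":0,"az":0},
  {"tx":-0.5,"ty":1,"tz":0,"ax":0,"ay":0,"az":0},
  {"tx":-0.3,"ty":1,"tz":0,"ax":0,"ay":0,"az":0},
  {"tx":0,"ty":1,"tz":0,"ax":0,"ay":0,"az":0},
  {"tx":0,"ty":0,"tz":1,"ax":0,"ay":0,"az":0},
  {"tx":0,"ty":0,"tz":1,"ax":0,"ay":0,"az":0},
  {"tx":0,"ty":0,"tz":1,"ax":0,"ay":0,"az":0},
  {"tx":0,"ty":0,"tz":1,"ax":0,"ay":0,"az":0},
  {"tx":0,"ty":0,"tz":1,"ax":0,"ay":0,"az":0},
  {"tx":0,"ty":0,"tz":1,"ax":0,"ay":0,"az":0},
  {"tx":0,"ty":0,"tz":0,"ax":0,"ay":0,"az":0},
  {"tx":0,"ty":0,"tz":0,"ax":0,"ay":0,"az":0},
])

```text
time: 54.72
tool_pos: [0.5262, 0.1278, 0.1645]
tcp_rot: [-0.271, 3.129, 0.0]
ft_force: [-0.2, 0.5, -0.4]
finger_gap: 0.743
finger_force: 66.0
```

```bash
python3 -c "
from h import *
need(.5270,.1269,.068,EY)"
```

```text
shift [-0.03 -0.05  4.83] turn [0.   0.01 0.  ] alt [ -0.   0. -36.] j7 1.54 pos [0.5262 0.1278 0.1645] axes x [-0.985 -0.172 -0.001] y [-0.172  0.985  0.   ] z [ 0.001  0.    -1.   ] F [-0.2  0.5 -0.4] t 54.725 gap 0.743
```

Call:
send_rows([
  {"tx":-0.03,"ty":-0.05,"tz":0.8,"ax":0,"ay":0,"az":0},
  {"tx":0,"ty":0,"tz":0.8,"ax":0,"ay":0,"az":0},
  {"tx":0,"ty":0,"tz":0.8,"ax":0,"ay":0,"az":0},
  {"tx":0,"ty":0,"tz":0.8,"ax":0,"ay":0,"az":0},
  {"tx":0,"ty":0,"tz":0.7,"ax":0,"ay":0,"az":0},
  {"tx":0,"ty":0,"tz":0.5,"ax":0,"ay":0,"az":0},
  {"tx":0,"ty":0,"tz":0.2,"ax":0,"ay":0,"az":0},
  {"tx":0,"ty":0,"tz":0.2,"ax":0,"ay":0,"az":0},
  {"tx":0,"ty":0,"tz":0,"ax":0,"ay":0,"az":0},
  {"tx":0,"ty":0,"tz":0,"ax":0,"ay":0,"az":0},
])

```text
time: 55.98
tool_pos: [0.5268, 0.1269, 0.068]
tcp_rot: [-0.272, 3.129, 0.0]
ft_force: [-0.1, 0.3, -0.2]
finger_gap: 0.745
finger_force: 66.0
```

Call:
send_rows([
  {"tx":0,"ty":0,"tz":0,"ax":0,"ay":0,"az":0},
  {"tx":0,"ty":0,"tz":0,"ax":0,"ay":0,"az":0},
  {"tx":0,"ty":0,"tz":0,"ax":0,"ay":0,"az":0},
  {"tx":0,"ty":0,"tz":-0.5,"ax":0,"ay":0,"az":0},
  {"tx":0,"ty":0,"tz":-1,"ax":0,"ay":0,"az":0},
  {"tx":0,"ty":0,"tz":-1,"ax":0,"ay":0,"az":0},
  {"tx":0,"ty":0,"tz":-1,"ax":0,"ay":0,"az":0},
  {"tx":0,"ty":0,"tz":-1,"ax":0,"ay":0,"az":0},
  {"tx":0,"ty":0,"tz":-1,"ax":0,"ay":0,"az":0},
  {"tx":0,"ty":0,"tz":-1,"ax":0,"ay":0,"az":0},
  {"tx":0,"ty":0,"tz":0,"ax":0,"ay":0,"az":0},
  {"tx":0,"ty":0,"tz":0,"ax":0,"ay":0,"az":0},
], hand=1)

```text
time: 57.48
tool_pos: [0.5261, 0.1268, 0.1974]
tcp_rot: [0.272, -3.129, 0.0]
ft_force: [-0.2, -0.5, 0.7]
finger_gap: 0.996
finger_force: 0.0
```

```bash
python3 b.py .527 .127 .078 .092 w11;  python3 - <<'E'
from h import *
np.set_printoptions(precision=4,suppress=True)
C=np.array([.5625,.1595,0])
for k in('top','side'):
    c=snap(k);W=cloud(c)
    for d in r.silhouettes(k,'mould_1'):
        m=d['mask']; print(k,round(d['p'],2),np.nanmedian(W[m],0).round(3),c['color'][m].mean(0).round())
    # dark tab points
    P=W.reshape(-1,3);col=c['color'].reshape(-1,3).max(1)
    a=(P-C)@EX;b=(P-C)@EY
    m=(b<-.14)&(b>-.2)&(abs(a)<.12)&(P[:,2]>.09)&(P[:,2]<.25)&(col<90)
    A=np.stack([a[m],b[m],P[m,2]],1);print('tab',m.sum(),np.percentile(A,[2,50,98],axis=0) if m.any() else '')
save(c,'s12',(280,110,120,90))
E
```

```text
shift [-0.05  0.   -0.13] turn [ 0.   -0.01  0.  ] alt [  0.   0. -36.] j7 1.53 pos [0.5261 0.1268 0.1974] axes x [-0.985 -0.172  0.001] y [-0.172  0.985  0.   ] z [-0.001 -0.    -1.   ] F [-0.2 -0.5  0.7] t 57.475 gap 0.996
rim [0.5265 0.1269 0.0305] 1538 z [0.0834 0.0848] r [0.0284 0.0305 0.033 ]
chest -0.04105672204385387 -0.02590908614208066
shift [-0.04  0.01  8.85] turn [-0.   -0.02  0.  ] alt [  0.  -0. -36.] j7 1.53 pos [0.5259 0.1267 0.1971] axes x [-0.985 -0.172  0.001] y [-0.172  0.985 -0.   ] z [-0.001 -0.    -1.   ] F [-0.6 -0.1  0.1] t 57.525 gap 1.003
top 0.93 [ 0.306 -0.276  0.019] [220. 148. 168.]
top 0.65 [ 0.374 -0.203  0.024] [223. 148. 169.]
top 0.58 [ 0.499 -0.461  0.028] [218. 139. 160.]
top 0.46 [0.53  0.11  0.065] [221. 218. 203.]
top 0.18 [0.607 0.096 0.253] [114.  94.  76.]
tab 111 [[ 0.0007 -0.1991  0.1578]
 [ 0.0054 -0.17    0.1653]
 [ 0.0121 -0.141   0.1712]]
side 0.88 [ 0.378 -0.189  0.031] [228. 139. 153.]
side 0.81 [0.538 0.145 0.074] [220. 213. 191.]
side 0.68 [0.633 0.11  0.199] [111.  87.  69.]
side 0.65 [ 0.506 -0.448  0.03 ] [228. 141. 155.]
side 0.61 [ 0.309 -0.263  0.03 ] [227. 140. 154.]
tab 58 [[-0.0027 -0.1976  0.1583]
 [ 0.001  -0.1695  0.165 ]
 [ 0.0061 -0.1419  0.1691]]
```

View pics/s12.png

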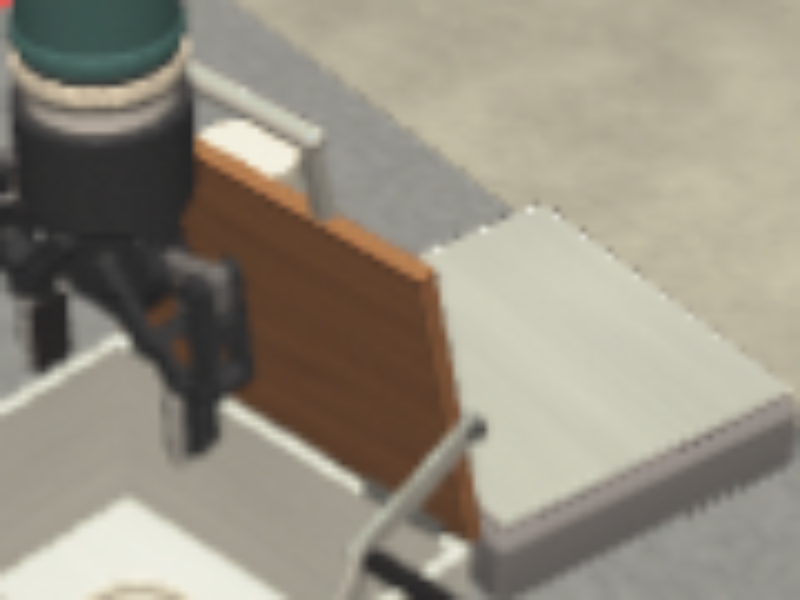

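All three are nested (rim at 0.084 as expected) and the tab shows at about (400,570). Next I'll solve the stay linkage to get the tab's path.

```bash
python3 - <<'E'
from h import *
from scipy.optimize import brentq
tab=np.array([.0025,.160]);pz=.0955
px=tab[0]-np.sqrt(.076**2-(tab[1]-pz)**2);Pv=np.array([px,pz]);H=np.array([.0875,.1055]);L1=.076
def A(q,th): return H+np.array([-q[0]*np.cos(th)+q[1]*np.sin(th), q[0]*np.sin(th)+q[1]*np.cos(th)])
D=lambda L2,k:np.sqrt(L1**2+L2**2+2*L1*L2*np.cos(k))
f=lambda q:[np.linalg.norm(A(q,1.45)-Pv)-D(q[2],0),np.linalg.norm(A(q,1.35)-Pv)-D(q[2],.6),np.linalg.norm(A(q,0)-Pv)-D(q[2],2.57)]
s=least_squares(f,[.08,.0,.07]);q=s.x;print('pivot',Pv,'d,e,L2',q,s.cost)
prev=None
C=np.array([.5625,.1595,0])
for k in[-.6,-.4,-.2,0,.2,.4,.6,.8,1,1.2,1.5,2,2.57]:
    th=brentq(lambda t:np.linalg.norm(A(q,t)-Pv)-D(q[2],k),-.3,1.4501+1e-3) if k else 1.45
    v=A(q,th)-Pv;d=np.linalg.norm(v);al=np.arctan2(v[1],v[0])
    be=np.arccos(np.clip((L1**2+d**2-q[2]**2)/(2*L1*d),-1,1))
    ang=al-np.sign(k)*be
    t=Pv+L1*np.array([np.cos(ang),np.sin(ang)])
    print(k,'lid',round(th,3),'tab a,z',t.round(4),'ang',round(ang,3));
p=C+.0025*EX-.187*EY;print(p)
need(p[0],p[1],.30,EX)
E
```

```text
pivot [-0.03769639  0.0955    ] d,e,L2 [0.08521802 0.00967248 0.08109246] 8.877066444734524e-24
-0.6 lid 1.35 tab a,z [0.0035 0.1594] ang 0.998
-0.4 lid 1.405 tab a,z [0.0109 0.1539] ang 0.877
-0.2 lid 1.439 tab a,z [0.0173 0.148 ] ang 0.763
0 lid 1.45 tab a,z [0.0225 0.1418] ang 0.656
0.2 lid 1.439 tab a,z [0.0269 0.1356] ang 0.556
0.4 lid 1.405 tab a,z [0.0303 0.1295] ang 0.464
0.6 lid 1.35 tab a,z [0.0329 0.1235] ang 0.378
0.8 lid 1.276 tab a,z [0.035  0.1177] ang 0.297
1 lid 1.186 tab a,z [0.0365 0.112 ] ang 0.219
1.2 lid 1.081 tab a,z [0.0375 0.1063] ang 0.142
1.5 lid 0.9 tab a,z [0.0383 0.0973] ang 0.023
2 lid 0.547 tab a,z [0.0364 0.0788] ang -0.222
2.57 lid 0.0 tab a,z [0.0073 0.0342] ang -0.938
[ 0.59711352 -0.02428562  0.        ]
shift [-2.19 -8.05 -5.15] turn [ 1.0e-02 -2.0e-02 -1.8e+01] alt [-0. -0. 18.] j7 1.53 pos [0.5262 0.1267 0.197 ] axes x [-0.985 -0.172  0.001] y [-0.172  0.985 -0.   ] z [-0.001 -0.001 -1.   ] F [ 0.1 -0.7  0.2] t 57.725 gap 1.0
```

I can push the tab down with closed fingers in the present yaw, which keeps the camera clear of the lid. Moving above the tab.

Call:
send_rows([
  {"tx":0,"ty":0,"tz":-1,"ax":0,"ay":0,"az":0},
  {"tx":0,"ty":0,"tz":-1,"ax":0,"ay":0,"az":0},
  {"tx":0,"ty":0,"tz":-1,"ax":0,"ay":0,"az":0},
  {"tx":0,"ty":0,"tz":-1,"ax":0,"ay":0,"az":0},
  {"tx":0,"ty":-1,"tz":-0.5,"ax":0,"ay":0,"az":0},
  {"tx":0,"ty":-1,"tz":0,"ax":0,"ay":0,"az":0},
  {"tx":0,"ty":-1,"tz":0,"ax":0,"ay":0,"az":0},
  {"tx":0,"ty":-1,"tz":0,"ax":0,"ay":0,"az":0},
  {"tx":0,"ty":-1,"tz":0,"ax":0,"ay":0,"az":0},
  {"tx":-0.2,"ty":-1,"tz":0,"ax":0,"ay":0,"az":0},
  {"tx":-1,"ty":-1,"tz":0,"ax":0,"ay":0,"az":0},
  {"tx":-1,"ty":-1,"tz":0,"ax":0,"ay":0,"az":0},
  {"tx":0,"ty":0,"tz":0,"ax":0,"ay":0,"az":0},
  {"tx":0,"ty":0,"tz":0,"ax":0,"ay":0,"az":0},
], hand=0)

```text
time: 59.48
tool_pos: [0.5963, -0.0237, 0.2869]
tcp_rot: [0.27, -3.128, -0.0]
ft_force: [-0.2, 0.3, 0.2]
finger_gap: -0.002
finger_force: 0.0
```

```bash
python3 - <<'E'
from h import *
np.set_printoptions(precision=4,suppress=True)
need(.5971,-.0243,.17,EY)
c=snap('wrist');P=cloud(c).reshape(-1,3);C=np.array([.5625,.1595,0])
a=(P-C)@EX;b=(P-C)@EY;col=c['color'].reshape(-1,3).max(1)
m=(b<-.15)&(b>-.215)&(abs(a)<.06)&(P[:,2]>.12)&(P[:,2]<.19)
A=np.stack([a[m],b[m],P[m,2]],1);print(m.sum(),np.percentile(A,[2,50,98],axis=0))
E
```

```text
shift [-0.05 -0.04  5.85] turn [ 0.01 -0.03 -0.01] alt [-0. -0. 36.] j7 1.82 pos [ 0.5963 -0.0237  0.2869] axes x [-0.985 -0.171  0.002] y [-0.171  0.985  0.   ] z [-0.002  0.    -1.   ] F [-0.2  0.3  0.2] t 59.475 gap -0.002
1095 [[-0.0015 -0.2062  0.1602]
 [ 0.0029 -0.1788  0.1645]
 [ 0.0093 -0.151   0.1666]]
```

Call:
send_rows([
  {"tx":0,"ty":0,"tz":1,"ax":0,"ay":0,"az":0},
  {"tx":0,"ty":0,"tz":1,"ax":0,"ay":0,"az":0},
  {"tx":0,"ty":0,"tz":1,"ax":0,"ay":0,"az":0},
  {"tx":0,"ty":0,"tz":1,"ax":0,"ay":0,"az":0},
  {"tx":0,"ty":0,"tz":1,"ax":0,"ay":0,"az":0},
  {"tx":0,"ty":0,"tz":0.9,"ax":0,"ay":0,"az":0},
  {"tx":0,"ty":0,"tz":0,"ax":0,"ay":0,"az":0},
])

```text
time: 60.4
tool_pos: [0.596, -0.0227, 0.1684]
tcp_rot: [0.272, -3.126, -0.001]
ft_force: [-0.3, -0.2, 0.5]
finger_gap: -0.007
finger_force: 0.0
```

Call:
send_rows([
  {"tx":-0.18,"ty":0,"tz":0.2,"ax":0,"ay":0,"az":0},
  {"tx":-0.18,"ty":0,"tz":0.15,"ax":0,"ay":0,"az":0},
  {"tx":-0.16,"ty":0,"tz":0.15,"ax":0,"ay":0,"az":0},
  {"tx":-0.16,"ty":0,"tz":0.15,"ax":0,"ay":0,"az":0},
  {"tx":0,"ty":0,"tz":0,"ax":0,"ay":0,"az":0},
])

```text
time: 61.02
tool_pos: [0.6135, -0.0206, 0.1575]
tcp_rot: [-0.272, 3.125, -0.001]
ft_force: [4.7, 0.0, 4.1]
finger_gap: 0.005
finger_force: 2.4
```

Call:
send_rows([
  {"tx":0,"ty":0,"tz":0.2,"ax":0,"ay":0,"az":0},
  {"tx":-0.05,"ty":0,"tz":0.2,"ax":0,"ay":0,"az":0},
  {"tx":-0.1,"ty":0,"tz":0.2,"ax":0,"ay":0,"az":0},
  {"tx":-0.1,"ty":0,"tz":0.2,"ax":0,"ay":0,"az":0},
  {"tx":-0.1,"ty":0,"tz":0.2,"ax":0,"ay":0,"az":0},
  {"tx":0,"ty":0,"tz":0,"ax":0,"ay":0,"az":0},
])

```text
time: 61.78
tool_pos: [0.6158, -0.0198, 0.1353]
tcp_rot: [0.271, -3.125, -0.0]
ft_force: [0.6, 0.8, -0.5]
finger_gap: -0.0
finger_force: 0.0
```

Call:
send_rows([
  {"tx":-0.1,"ty":0,"tz":0.2,"ax":0,"ay":0,"az":0},
  {"tx":-0.1,"ty":0,"tz":0.2,"ax":0,"ay":0,"az":0},
  {"tx":-0.08,"ty":0,"tz":0.2,"ax":0,"ay":0,"az":0},
  {"tx":-0.06,"ty":0,"tz":0.2,"ax":0,"ay":0,"az":0},
  {"tx":0,"ty":0,"tz":0,"ax":0,"ay":0,"az":0},
])

```text
time: 62.4
tool_pos: [0.6254, -0.0185, 0.1204]
tcp_rot: [-0.271, 3.128, -0.001]
ft_force: [0.3, -0.1, 0.3]
finger_gap: -0.001
finger_force: 0.0
```

```bash
python3 - <<'E'
from h import *
np.set_printoptions(precision=4,suppress=True)
c=snap('side');save(c,'s13',(290,120,120,90));P=cloud(c).reshape(-1,3);C=np.array([.5625,.1595,0])
need(.6,0,.1)
a=(P-C)@EX;b=(P-C)@EY;m=(P[:,2]>.2)&(b>-.12)&(b<.12)&(a>-.13)&(a<.12)
print(np.percentile(a[m],[2,50,98]),np.percentile(P[m,2],[2,50,98]))
E
```

```text
shift [1.11 1.13 1.03] turn [-0.01  0.03  0.  ] alt [ -0.  -0. -36.] j7 1.87 pos [ 0.6258 -0.0185  0.1207] axes x [-0.985 -0.172 -0.003] y [-0.172  0.985 -0.001] z [ 0.003 -0.    -1.   ] F [-0.2  0.   0.9] t 62.45 gap -0.001
[-0.      0.0261  0.0465] [0.2022 0.2559 0.317 ]
```

View pics/s13.png

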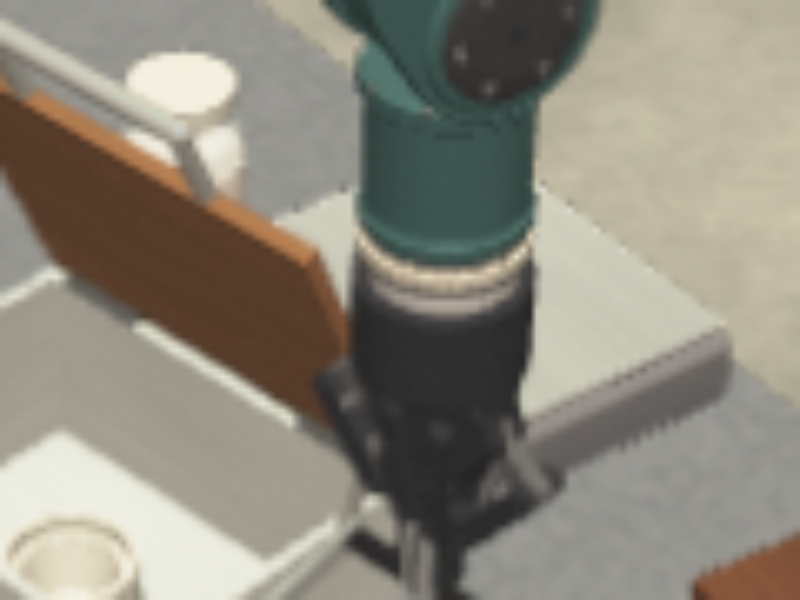

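The lid is coming down with the knee folded (tab below the fingers at about (370,550)) and the stack at (70,560) is untouched. I'll retreat and let it sink.

Call:
send_rows([
  {"tx":0,"ty":0,"tz":-1,"ax":0,"ay":0,"az":0},
  {"tx":0,"ty":-0.5,"tz":-1,"ax":0,"ay":0,"az":0},
  {"tx":0,"ty":-1,"tz":-1,"ax":0,"ay":0,"az":0},
  {"tx":0,"ty":-1,"tz":-1,"ax":0,"ay":0,"az":0},
  {"tx":0,"ty":-1,"tz":-1,"ax":0,"ay":0,"az":0},
  {"tx":0,"ty":-1,"tz":-1,"ax":0,"ay":0,"az":0},
  {"tx":0,"ty":-1,"tz":-1,"ax":0,"ay":0,"az":0},
  {"tx":0,"ty":-1,"tz":-1,"ax":0,"ay":0,"az":0},
  {"tx":0,"ty":0,"tz":0,"ax":0,"ay":0,"az":0},
  {"tx":0,"ty":0,"tz":0,"ax":0,"ay":0,"az":0},
  {"tx":0,"ty":0,"tz":0,"ax":0,"ay":0,"az":0},
  {"tx":0,"ty":0,"tz":0,"ax":0,"ay":0,"az":0},
  {"tx":0,"ty":0,"tz":0,"ax":0,"ay":0,"az":0},
  {"tx":0,"ty":0,"tz":0,"ax":0,"ay":0,"az":0},
  {"tx":0,"ty":0,"tz":0,"ax":0,"ay":0,"az":0},
  {"tx":0,"ty":0,"tz":0,"ax":0,"ay":0,"az":0},
  {"tx":0,"ty":0,"tz":0,"ax":0,"ay":0,"az":0},
  {"tx":0,"ty":0,"tz":0,"ax":0,"ay":0,"az":0},
  {"tx":0,"ty":0,"tz":0,"ax":0,"ay":0,"az":0},
  {"tx":0,"ty":0,"tz":0,"ax":0,"ay":0,"az":0},
])

```text
time: 64.95
tool_pos: [0.6469, -0.1465, 0.2807]
tcp_rot: [-0.271, 3.13, 0.0]
ft_force: [0.9, -0.2, -0.5]
finger_gap: 0.003
finger_force: 0.0
```

Call:
send_rows([
  {"tx":0,"ty":0,"tz":0,"ax":0,"ay":0,"az":0},
  {"tx":0,"ty":0,"tz":0,"ax":0,"ay":0,"az":0},
  {"tx":0,"ty":0,"tz":0,"ax":0,"ay":0,"az":0},
  {"tx":0,"ty":0,"tz":0,"ax":0,"ay":0,"az":0},
  {"tx":0,"ty":0,"tz":0,"ax":0,"ay":0,"az":0},
  {"tx":0,"ty":0,"tz":0,"ax":0,"ay":0,"az":0},
  {"tx":0,"ty":0,"tz":0,"ax":0,"ay":0,"az":0},
  {"tx":0,"ty":0,"tz":0,"ax":0,"ay":0,"az":0},
  {"tx":0,"ty":0,"tz":0,"ax":0,"ay":0,"az":0},
  {"tx":0,"ty":0,"tz":0,"ax":0,"ay":0,"az":0},
  {"tx":0,"ty":0,"tz":0,"ax":0,"ay":0,"az":0},
  {"tx":0,"ty":0,"tz":0,"ax":0,"ay":0,"az":0},
  {"tx":0,"ty":0,"tz":0,"ax":0,"ay":0,"az":0},
  {"tx":0,"ty":0,"tz":0,"ax":0,"ay":0,"az":0},
  {"tx":0,"ty":0,"tz":0,"ax":0,"ay":0,"az":0},
  {"tx":0,"ty":0,"tz":0,"ax":0,"ay":0,"az":0},
  {"tx":0,"ty":0,"tz":0,"ax":0,"ay":0,"az":0},
  {"tx":0,"ty":0,"tz":0,"ax":0,"ay":0,"az":0},
])

```text
time: 67.2
tool_pos: [0.6469, -0.1465, 0.2807]
tcp_rot: [-0.272, 3.13, -0.0]
ft_force: [-0.8, -0.1, 0.2]
finger_gap: -0.001
finger_force: 0.0
```

```bash
cat > lid.py <<'E'
from h import *
np.set_printoptions(precision=4,suppress=True)
need(.6,0,.1);C=np.array([.5625,.1595,0])
for k in('top','side'):
    c=snap(k);P=cloud(c).reshape(-1,3);a=(P-C)@EX;b=(P-C)@EY
    m=(P[:,2]>.09)&(P[:,2]<.35)&(abs(b)<.1)&(abs(a)<.08)
    A=np.stack([a[m],b[m],np.ones(m.sum())],1);s=np.linalg.lstsq(A,P[m,2],rcond=None)[0];print(k,m.sum(),'slope a,b,z0',s,np.percentile(P[m,2],[2,50,98]))
    m=(abs(b)<.05)&(abs(a+.132)<.012)&(P[:,2]>.08);print('handle z',np.percentile(P[m,2],[50,95]) if m.any() else None)
save(c,'s14',(250,120,160,120))
E
python3 lid.py
```

```text
shift [1.05 7.62 9.04] turn [-0.  0.  0.] alt [ -0.  -0. -36.] j7 2.02 pos [ 0.6469 -0.1465  0.2807] axes x [-0.985 -0.172 -0.   ] y [-0.172  0.985 -0.   ] z [ 0. -0. -1.] F [-0.8 -0.1  0.2] t 67.2 gap -0.001
top 4586 slope a,b,z0 [ 0.0005 -0.0004  0.1159] [0.1094 0.1159 0.1226]
handle z [0.1154 0.1203]
side 2090 slope a,b,z0 [-0.0067 -0.0147  0.1156] [0.1108 0.1157 0.1203]
handle z [0.1153 0.1189]
```

View pics/s14.png

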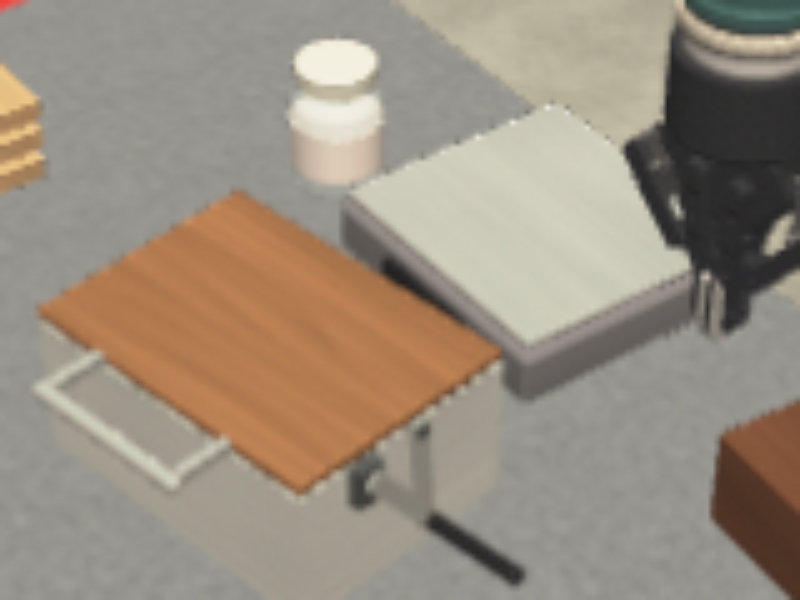

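The lid lies flat (slope about 0, handle back at its starting height), the stay is folded with the tab at (475,550), and the gripper is clear at (720,300). Handing in.

```bash
python3 -c "
from cell import r
print(r.sign_off())"
```

```text
the job is handed in; nothing more can be done
None
```

I handed the job in at about 67 s: the three white moulds I found are nested on the one in the chest, the knee was pushed back past straight, and the lid measured flat and shut; the sign-off returned no verdict.

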